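Swap sample blocks on the clamping shaker

ROBOT

A 6-joint arm with a two-finger parallel gripper is mounted at the origin on the work surface. World frame = base frame: x ahead of the robot, y to its left, z up, the work surface at z = 0. Lengths are in m, angles in rad, forces in N, time in s.
With the tool pointing down it reaches from about 0.425 to 0.95 m from the base axis. Payload 3.5 kg.
Tool frame: the origin (TCP) lies between the finger pads; the fingertips stand 17 mm ahead of it and the grasp point (between the pads) lies 2 mm behind it; z points along the fingers, y is the direction in which the jaws open and shut (so a half turn about z gives the same grasp; the last joint's range is limited). The gripper opens to 85 mm and grips with 20 to 120 N. Pads are 22 mm wide; open, the fingers measure 114 mm over their backs; the gripper's body (76 mm by 85 mm) begins 54 mm behind the grasp point. The pads swing forward as they close: fully open they stand 13 mm farther back than shut.
Start: joints at [-1.256, 0.286, 1.577, -0, 1.279, -0.15], TCP at [0.303, -0.603, 0.248] pointing down, gripper open.
Joint ranges: [-2.77, 2.77], [-0.9, 2.22], [0.21, 2.48], [-1.53, 4.67], [0.24, 2.81], [-2.84, 2.84]. Speed limits (rad/s): [2.79, 2.79, 3.14, 3.14, 3.14, 3.14].

INTERFACE

Orientations are given as a 3x3 rotation matrix whose columns are the frame's x, y, z axes.
In Python, from plant import r, viewer gives the robot as it stands. The module is installed in compiled form; this text tells all that it offers.
- The arm moves only by the tool step_arm, never from a script. Its argument "increments" is a list of rows, each a list of 5 numbers: the shift along the tool's x, y, z in cm, then the turn about the tool's z in rad, then the opening in per cent of the stroke, from 0 (shut) to 100 (fully open). In form: [[tx, ty, tz, turn, fingers], ...]. A call has 1 to 12 rows; each row shifts and turns the commanded pose from where the row before left it, along the tool's axes as they then stand; what a row does not reach is not made up. A row lasts 1/8 s, in which the tool goes at most 62.5 mm and 10.7 degrees, less where a joint would pass 70% of its speed; a pose out of reach is approached as far as the arm can. A call is refused whole if a number of a shift passes 6.25 or a number of a turn 0.188, either way. A call with a gripper value outside its range is refused whole. The fingers move at their own pace and stop on an object; "force" is the grip in N (left out, the last holds). Time passes only in rows, so rows that do not move let the fingers close. It gives the time, the measured TCP pose, the force and the opening at its end, in the units of the state.
- r.read_state(): the state, without advancing time (a new reading comes with each control period).
- viewer.grab_frame(name): name is "side" or "top" or "wrist"; returns a dict with "img" (384x512x3 uint8, blue, green, red), "fov_y" (degrees; the focal length in pixels is half the picture's height over the tangent of half this angle, whatever the lens; pixels are square), "cx", "cy" (the principal point, pixels), "rvec" (rotation vector, rad) and "tvec" (3), from world to camera coordinates, as OpenCV has them; the wrist camera has in their place "mount" (4x4, takes a point from camera to tool coordinates, whose origin is the TCP and whose axes are the flange's). Camera axes: x right, y down, z forward; pixel columns grow to the right and rows downward; lengths in m; the calibration is good to about 2 mm. A picture is of the moment at which its call begins: read the wrist's pose just before it. There is no depth.
- r.hand_in(): hands the job in, once; it reports no verdict.
The state is a dict: "t": time; "joints": joint angles; "dq": joint speeds; "tau": joint torques, N m; "ee_pos": TCP position; "tool_rot": TCP orientation; "force": force on the tool from outside, world axes, zero at the start; "moment": the same for the moment, N m; "gripper_width": opening from 0.0 (shut) to 1.0 (fully open).
Only numpy, scipy, OpenCV 4.12 (cv2) and the standard library are available. Lean on these libraries where they do the work, as an engineer would, in place of code of your own. Each camera call takes 0.05 s, during which the arm holds its last target.

TASK

The blocks with orange caps have finished shaking: stop the shaker by turning its selector to the white dot, slide the jaw with the red handle open, and push each orange-capped block fully home into its own well of the heater. Then stand the green-capped block from the bench on the shaker deck between the jaws, slide the jaw closed so that it holds the block square against the fixed jaw, and only then start the shaker at the slow speed, the green dot. Keep the blocks upright and leave the other things on the bench where they are.

Things in the scene. Friction and masses are not known exactly. Their poses are not given: they have to be found in the camera images.
- shaker: fixed shaker, cream housing 230 (its x) x 320 mm (y), 70 mm high; origin: centre of its underside, z up. Aluminium deck (x -102 to 102, y -67 to 157 mm), top at 90 mm. Fixed steel jaw on it, 22 mm high, clamping face at x = 63 mm looking to -x; the sliding jaw faces it; both span y -63 to 153 mm. Control panel with selector on the housing's top at the -y side.
- clamp_mid (a point): point on the deck top, middle of the clamping space, axes as the shaker's (shaker x = 35, y = 45 mm). The origin of a clamped block has x = 0 in this frame and y anywhere from -80 to 80 mm. Finished blocks stand at about y = -78, 0, 78 mm (34 mm between their bodies); some places are empty.
- jaw (a joint): sliding jaw, m: 0 = closed on a block, 0.045 = fully open (stop); opens along the shaker's -x, stays where left, slides at 4 to 6 N (a few more to push a block along), closes to -0.008 if empty. Steel bar 30 mm thick in x, 25 mm high above the deck; its lip reaches 4 mm over the blocks' foot flanges, so they cannot be lifted while it is closed. Open it at least 35 mm to unload.
- jaw_handle (a point): grip point on the axis of the jaw's red upright handle, 48 mm above the deck; axes as the shaker's. The handle is 18 mm (shaker x) by 14 mm (y) and stands 25 to 61 mm above the deck. A clamped block's body begins 24 mm to its +x side: grip it by its y sides.
- speed_knob (a joint): selector knob, vertical axis, rad, growing clockwise seen from above; spring detents 0 = white dot (stopped), 0.5 = green (slow), 1.0 = yellow, 1.5 = red (fast). At value q the pointer looks along the shaker's +x turned anticlockwise by 0.75 - q. Leaving a detent takes about 0.07 N m.
- knob_grip (a point): centre of the top of the knob's grip bar, on the knob's axis, 98 mm above the bench; the black bar is 38 mm long (along the pointer), 12 mm wide and 20 mm high, over a 42 mm skirt disc 6 mm thick; the point's x axis is along the bar and points where the pointer points
- heater: fixed dry-bath heater, 300 (its x) x 112 mm (y), top face 75 mm above the bench; origin: centre of its underside, z up. Three square wells in a row along its x, each 59 x 59 mm at the mouth and 20 mm deep, sides along its x and y, for the 56 mm block feet. A block pushed home has its underside 55 mm above the bench.
- well0 (a point): centre of the mouth of the heater's well 0 (heater x = -58 mm), at the height of the heater's top face, axes as the heater's
- well1 (a point): centre of the mouth of the heater's well 1 (heater x = 20 mm), at the height of the heater's top face, axes as the heater's
- well2 (a point): centre of the mouth of the heater's well 2 (heater x = 98 mm), at the height of the heater's top face, axes as the heater's
- done0: finished sample block, orange caps, starts clamped in the shaker (may be absent): aluminium tube block: a 56 x 56 mm square foot flange 10 mm thick, above it a 44 x 44 mm square body up to 55 mm, nine round tube caps on top up to 61 mm; about 0.36 kg; origin at the centre of its underside, z up, x and y along its sides (the block is the same turned by a quarter turn). 
- done1: finished sample block, orange caps, starts clamped in the shaker (may be absent): aluminium tube block: a 56 x 56 mm square foot flange 10 mm thick, above it a 44 x 44 mm square body up to 55 mm, nine round tube caps on top up to 61 mm; about 0.36 kg; origin at the centre of its underside, z up, x and y along its sides (the block is the same turned by a quarter turn). 
- done2: finished sample block, orange caps, starts clamped in the shaker (may be absent): aluminium tube block: a 56 x 56 mm square foot flange 10 mm thick, above it a 44 x 44 mm square body up to 55 mm, nine round tube caps on top up to 61 mm; about 0.36 kg; origin at the centre of its underside, z up, x and y along its sides (the block is the same turned by a quarter turn). 
- fresh: next sample block, green caps, starts standing on the bench: aluminium tube block: a 56 x 56 mm square foot flange 10 mm thick, above it a 44 x 44 mm square body up to 55 mm, nine round tube caps on top up to 61 mm; about 0.36 kg; origin at the centre of its underside, z up, x and y along its sides (the block is the same turned by a quarter turn). 
- tube_rack: bystander, loose, not part of the job: green rack of small tubes, 125 x 65 mm, 56 mm high; origin at the centre of its underside
- tip_box: bystander, loose, not part of the job: blue pipette-tip box with a clear cover, 120 x 85 mm, 72 mm high; origin at the centre of its underside
- tape_roll: bystander, loose, not part of the job: blue ring of tape lying flat, 96 mm across, 24 mm high; origin at the centre of its underside
- marker: bystander, loose, not part of the job: white marker pen with a black cap, 140 mm long, 13 mm thick; origin at the centre of its underside
- spray_bottle: bystander, loose, not part of the job: yellow bottle, 68 mm across, 170 mm high; origin at the centre of its underside
- timer: bystander, loose, not part of the job: white bench timer, 75 x 65 mm, 22 mm high; origin at the centre of its underside
- petri_dishes: bystander, loose, not part of the job: clear petri dish, 92 mm across, 30 mm high; origin at the centre of its underside
Mind the look-alikes: they are no part of the job. Leave any purple or yellow look-alike of the done2 alone.

How it is judged:
By the outcome, as a careful person would: the job done as asked, in the order asked, and still so for the second after the job is handed in, with the robot touching nothing.
Of done0, done1, done2 only 2 to 3 are there at a start; the rules pass over those that are not, and their reading is None.
At some moment in a run one of fresh may be knocked a few centimetres aside while the robot is not near it.
It also fails if it takes over 208 s, if anything falls off the work surface, if the arm or the gripper's body presses on something with over 40 N, if the wrist force passes 120 N, or if a joint passes its speed limit or range.

## Working session

There is one attempt and no reset: what is moved stays moved. The work goes in short steps, Python scripts to look and compute and a tool call to move; the robot and the scene stay as the last step left them, time stands still between calls to the robot, and variables do not carry over. Pictures are saved under pics/ and viewed, and the job is handed in when it is done.

Besides the shell and the picture viewer there is one more tool, called after "Request:" by a JSON object that holds its "api" and its "payload", one argument or row to a line. step_arm: Moves the arm, as the interface text tells. Its arguments: {"type":"object","properties":{"increments":{"type":"array"},"force":{"type":"number"}},"required":["increments"]}

```bash
mkdir -p pics; ls; cat > h.py <<'E'
import numpy as np, cv2
from plant import r, viewer
def grab(name, fn=None):
    s=r.read_state(); f=viewer.grab_frame(name)
    if fn: cv2.imwrite('pics/'+fn,f['img'])
    return s,f
E
python3 - <<'E'
from h import *
for n in ['side','top','wrist']:
    s,f=grab(n,n+'0.png'); print(n,{k:v for k,v in f.items() if k!='img'})
print(s)
E
```

```text
pics
side {'fov_y': 43.861479444958825, 'cx': 263.86366855091325, 'cy': 190.52425814055985, 'rvec': array([ 0.44378869, -2.66844922,  1.31463649]), 'tvec': array([0.5305776 , 0.16816785, 1.30977494])}
top {'fov_y': 50.493931578051395, 'cx': 255.2716975394518, 'cy': 186.27358691113713, 'rvec': array([ 2.10020772, -2.14333839,  0.15004116]), 'tvec': array([0.05892947, 0.53704148, 1.12934359])}
wrist {'fov_y': 68.34687666253394, 'cx': 255.79704116503459, 'cy': 193.23571709717194, 'mount': array([[ 6.28547499e-04, -9.53592956e-01, -3.01098122e-01,
         7.82054693e-02],
       [ 9.99999791e-01,  5.52992586e-04,  3.36161287e-04,
        -1.09224099e-03],
       [-1.54056006e-04, -3.01098270e-01,  9.53593104e-01,
        -1.25296506e-01],
       [ 0.00000000e+00,  0.00000000e+00,  0.00000000e+00,
         1.00000000e+00]])}
{'t': 0.1, 'joints': array([-1.25600048e+00,  2.87130795e-01,  1.57804435e+00,  2.82229539e-06,
        1.27858825e+00, -1.50029311e-01]), 'dq': array([ 0.00104259, -0.00159146, -0.00373571, -0.00035085, -0.00167821,
        0.00018477]), 'tau': array([ 5.70654156e-04, -4.07300448e+01, -2.93699330e+01, -1.91944164e-04,
        3.42202002e-03, -4.26316518e-06]), 'ee_pos': array([ 0.30241387, -0.60283925,  0.24704219]), 'tool_rot': array([[ 8.93900430e-01,  4.48265070e-01, -6.69539528e-04],
       [ 4.48265451e-01, -8.93898105e-01,  2.06490499e-03],
       [ 3.27124667e-04, -2.14595090e-03, -9.99997644e-01]]), 'force': array([-0.52613549,  0.26768874,  0.4424185 ]), 'moment': array([0.00816692, 0.0084446 , 0.04314039]), 'gripper_width': 0.9971254213971504}
```

View pics/top0.png

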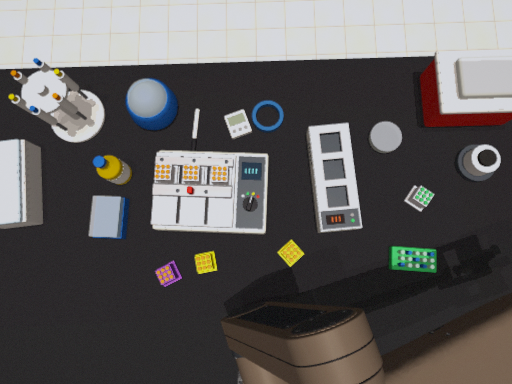

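View pics/side0.png

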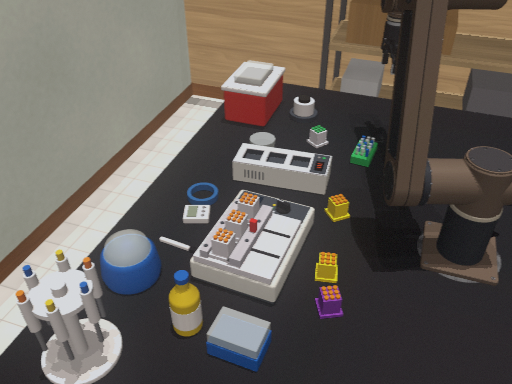

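View pics/wrist0.png

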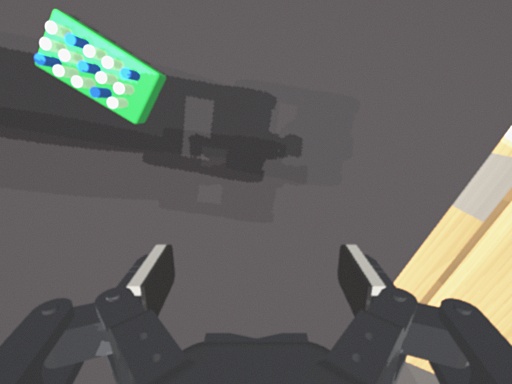

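```bash
python3 - <<'E'
from h import *
f=cv2.imread('pics/top0.png')
cv2.imwrite('pics/c1.png',cv2.resize(f[140:240,140:280],None,fx=5.7,fy=5.7,interpolation=cv2.INTER_CUBIC))
cv2.imwrite('pics/c2.png',cv2.resize(f[110:240,295:440],None,fx=4.6,fy=4.6,interpolation=cv2.INTER_CUBIC))
E
```

```text
(no output)
```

View pics/c1.png

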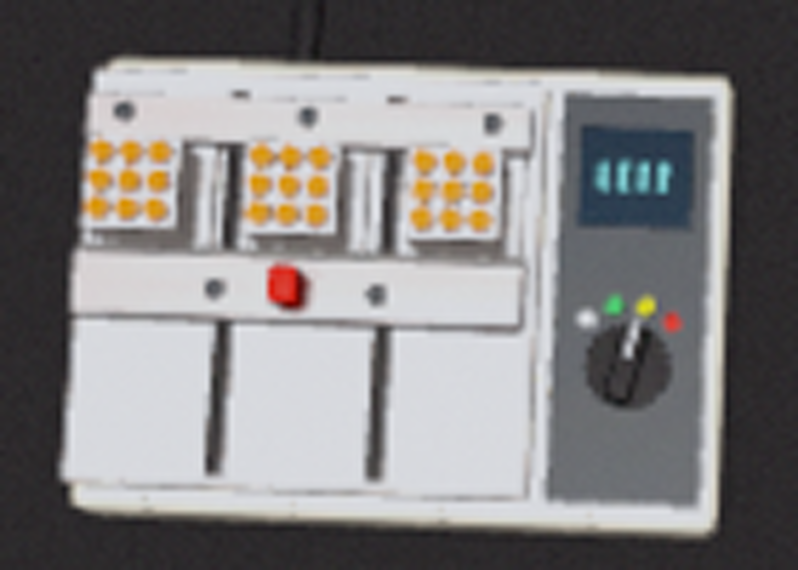

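View pics/c2.png

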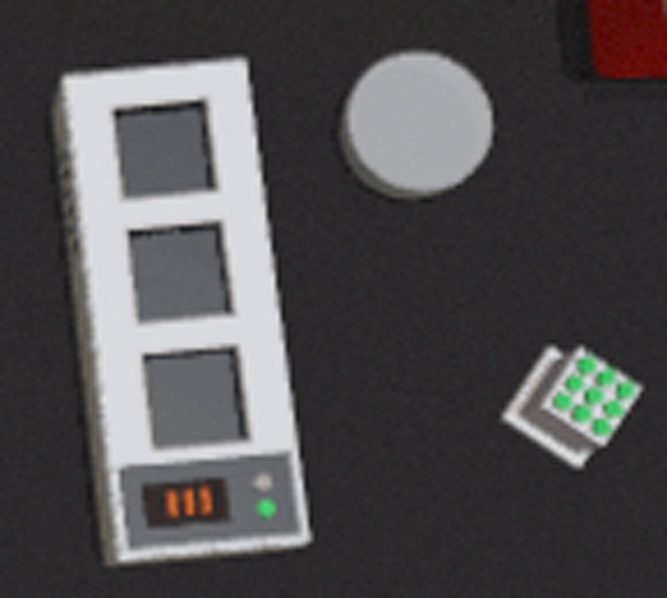

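```bash
cat >> h.py <<'E'
def K(f):
    F=192/np.tan(np.radians(f['fov_y'])/2); return np.array([[F,0,f['cx']],[0,F,f['cy']],[0,0,1]])
def cam(f,s=None):
    """world->camera R,t"""
    if 'rvec' in f: return cv2.Rodrigues(np.array(f['rvec']))[0],np.array(f['tvec'])
    M=np.array(f['mount']); T=np.eye(4); T[:3,:3]=s['tool_rot']; T[:3,3]=s['ee_pos']
    W=np.linalg.inv(T@M); return W[:3,:3],W[:3,3]
def proj(P,f,s=None):
    R,t=cam(f,s); c=(np.atleast_2d(P)@R.T+t)@K(f).T; return c[:,:2]/c[:,2:]
def ray(px,z,f,s=None):
    R,t=cam(f,s); px=np.atleast_2d(px).astype(float)
    d=np.c_[px,np.ones(len(px))]@np.linalg.inv(K(f)).T@R; o=-R.T@t
    k=(z-o[2])/d[:,2]; return o+d*k[:,None]
def w2(p,loc):
    loc=np.atleast_2d(loc); c,s=np.cos(p[2]),np.sin(p[2])
    return np.c_[p[0]+c*loc[:,0]-s*loc[:,1],p[1]+s*loc[:,0]+c*loc[:,1],loc[:,2]]
def fit(loc,px,f,s=None,p0=(0,0,0)):
    from scipy.optimize import least_squares
    o=least_squares(lambda p:(proj(w2(p,loc),f,s)-px).ravel(),p0,loss='soft_l1'); return o.x,np.abs(o.fun).reshape(-1)
E
python3 - <<'E'
from h import *
s,f=grab('top')
pc=lambda a,x0,y0,k:(np.array(a,float)+.5)/k-.5+[x0,y0]
# housing top corners
px=pc([(717,532),(735,80),(98,66),(72,512),(525,498),(62,482),(285,275)],140,140,5.7)
W=ray(px,[.07,.07,.07,.07,.09,.09,.15],f);print(W.round(4))
# shaker: housing corners & deck corner(-102,-67)
loc=np.array([(-.115,-.16,.07),(.115,-.16,.07),(.115,.16,.07),(-.115,.16,.07),(-.102,-.067,.09),(-.102,.157,.09)])
p,e=fit(loc,px[:6],f,p0=(W[:4,0].mean(),W[:4,1].mean(),0));print('shaker',p,e.round(1))
hp=pc([(62,76),(247,58),(310,542),(118,562)],295,110,4.6)
W=ray(hp,.075,f);print(W.round(4))
# wells centres
wp=pc([(165,148),(181,271),(196,397)],295,110,4.6);print(ray(wp,.075,f).round(4))
bp=pc([(591,395)],295,110,4.6);print('fresh',ray(bp,.061,f).round(4))
for n,z in (('done0',0.151),):
  print(ray(pc([(129,182),(290,187),(455,192)],140,140,5.7),z,f).round(4))
E
```

```text
[[0.4024 0.0218 0.07  ]
 [0.6279 0.0077 0.07  ]
 [0.6433 0.33   0.07  ]
 [0.4183 0.3378 0.07  ]
 [0.4193 0.1134 0.09  ]
 [0.4315 0.3374 0.09  ]
 [0.5202 0.2187 0.15  ]]
shaker [ 0.52403152  0.17472943 -0.05169047] [0.3 0.5 0.5 0.9 0.5 1.3 1.  0.3 0.1 0.2 0.2 0.4]
[[ 0.7051 -0.1077  0.075 ]
 [ 0.7136 -0.2232  0.075 ]
 [ 0.4119 -0.2438  0.075 ]
 [ 0.4023 -0.1291  0.075 ]]
[[ 0.657  -0.1695  0.075 ]
 [ 0.5789 -0.1755  0.075 ]
 [ 0.5008 -0.1806  0.075 ]]
fresh [[ 0.4987 -0.4227  0.061 ]]
[[0.5657 0.292  0.151 ]
 [0.5615 0.2166 0.151 ]
 [0.5573 0.1396 0.151 ]]
```

```bash
cat >> h.py <<'E'
def yaw(s): return np.arctan2(s['tool_rot'][1,0],s['tool_rot'][0,0])
def plan(tgt,psi=None,fing=100,step=5.0,ts=.17,cur=None):
    s=r.read_state(); p=np.array(s['ee_pos']) if cur is None else np.array(cur[:3],float); y=yaw(s) if cur is None else cur[3]
    if psi is None: psi=y
    dy=(psi-y+np.pi)%(2*np.pi)-np.pi
    d=np.array(tgt)-p
    n=int(max(1,np.ceil(np.linalg.norm(d)*100/step),np.ceil(abs(dy)/ts)))
    rows=[]
    for i in range(n):
        v=d/n*100; a=y+dy*i/n
        rows.append([round(float(x),2) for x in (v[0]*np.cos(a)+v[1]*np.sin(a), v[0]*np.sin(a)-v[1]*np.cos(a), -v[2])]+[round(-dy/n,4),fing])
    print(n,str(rows).replace(' ',''))
    return (*tgt,psi)
def st():
    s=r.read_state(); print('t',round(s['t'],2),'p',s['ee_pos'].round(4),'yaw',round(yaw(s),4),'F',s['force'].round(1),'M',s['moment'].round(2),'w',round(s['gripper_width'],3),'j6',s['joints'][5].round(2))
E
python3 - <<'E'
from h import *
c=plan((.53,-.18,.33),.07)
plan((.53,.17,.36),-.05,cur=c)
E
```

```text
10 [[3.93,-2.76,-0.83,np.float64(0.0395),100],[3.82,-2.91,-0.83,np.float64(0.0395),100],[3.7,-3.06,-0.83,np.float64(0.0395),100],[3.58,-3.21,-0.83,np.float64(0.0395),100],[3.45,-3.35,-0.83,np.float64(0.0395),100],[3.31,-3.48,-0.83,np.float64(0.0395),100],[3.17,-3.61,-0.83,np.float64(0.0395),100],[3.03,-3.73,-0.83,np.float64(0.0395),100],[2.88,-3.85,-0.83,np.float64(0.0395),100],[2.72,-3.96,-0.83,np.float64(0.0395),100]]
8 [[0.31,-4.36,-0.37,0.015,100],[0.24,-4.37,-0.37,0.015,100],[0.17,-4.37,-0.37,0.015,100],[0.11,-4.37,-0.37,0.015,100],[0.04,-4.37,-0.37,0.015,100],[-0.02,-4.37,-0.37,0.015,100],[-0.09,-4.37,-0.37,0.015,100],[-0.15,-4.37,-0.37,0.015,100]]
```

Request:
{"api": "step_arm", "payload": {
  "increments": [
    [3.9, -2.8, -0.8, 0.04, 100],
    [3.8, -2.9, -0.8, 0.04, 100],
    [3.7, -3.1, -0.8, 0.04, 100],
    [3.6, -3.2, -0.8, 0.04, 100],
    [3.4, -3.3, -0.8, 0.04, 100],
    [3.3, -3.5, -0.8, 0.04, 100],
    [3.2, -3.6, -0.8, 0.04, 100],
    [3.0, -3.7, -0.8, 0.04, 100],
    [2.9, -3.8, -0.8, 0.04, 100],
    [2.7, -4.0, -0.8, 0.04, 100],
    [0, 0, 0, 0, 100]
  ]
}}

```text
t: 1.58
ee_pos: [0.5314, -0.1787, 0.3291]
tool_rot: [[0.998, 0.069, 0.001], [0.069, -0.998, -0.0], [0.001, 0.0, -1.0]]
force: [0.6, 0.0, -0.5]
gripper_width: 0.999
```

```bash
sed -i 's/round(-dy\/n,4)/round(float(-dy\/n),3)/' h.py; python3 - <<'E'
from h import *
import pickle
s,f=grab('wrist','w1.png'); pickle.dump((s,f),open('w1.pkl','wb')); st()
c=plan((.53,.17,.36),-.05)
E
```

```text
t 1.62 p [ 0.5307 -0.1801  0.3285] yaw 0.0679 F [-0.6 -0.5 -0.8] M [-0.04 -0.01  0.01] w 1.0 j6 0.99
8 [[0.29,-4.37,-0.39,0.015,100],[0.22,-4.37,-0.39,0.015,100],[0.16,-4.37,-0.39,0.015,100],[0.1,-4.38,-0.39,0.015,100],[0.03,-4.38,-0.39,0.015,100],[-0.03,-4.38,-0.39,0.015,100],[-0.1,-4.38,-0.39,0.015,100],[-0.16,-4.37,-0.39,0.015,100]]
```

View pics/w1.png

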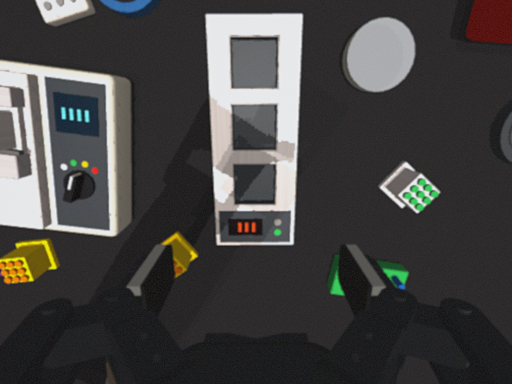

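Request:
{"api": "step_arm", "payload": {
  "increments": [
    [0.3, -4.4, -0.4, 0.015, 100],
    [0.2, -4.4, -0.4, 0.015, 100],
    [0.2, -4.4, -0.4, 0.015, 100],
    [0.1, -4.4, -0.4, 0.015, 100],
    [0, -4.4, -0.4, 0.015, 100],
    [0, -4.4, -0.4, 0.015, 100],
    [-0.1, -4.4, -0.4, 0.015, 100],
    [-0.2, -4.2, -0.4, 0.015, 100],
    [0, 0, 0, 0, 100]
  ]
}}

```text
t: 2.75
ee_pos: [0.5308, 0.1698, 0.3601]
tool_rot: [[0.999, -0.053, -0.0], [-0.053, -0.999, -0.0], [-0.0, 0.0, -1.0]]
force: [0.3, -0.6, -1.0]
gripper_width: 0.999
```

```bash
python3 - <<'E'
from h import *
import pickle
s,f=grab('wrist','w2.png'); pickle.dump((s,f),open('w2.pkl','wb')); st()
i=cv2.imread('pics/w1.png')
cv2.imwrite('pics/c3.png',cv2.resize(i[5:255,195:315],None,fx=2.4,fy=2.4,interpolation=cv2.INTER_CUBIC))
cv2.imwrite('pics/c4.png',cv2.resize(f['img'][:260],None,fx=1.5,fy=1.5,interpolation=cv2.INTER_CUBIC))
E
```

```text
t 2.8 p [0.5308 0.1686 0.3598] yaw -0.0542 F [ 0.5  0.1 -0. ] M [0.02 0.03 0.04] w 1.003 j6 1.75
```

View pics/c3.png

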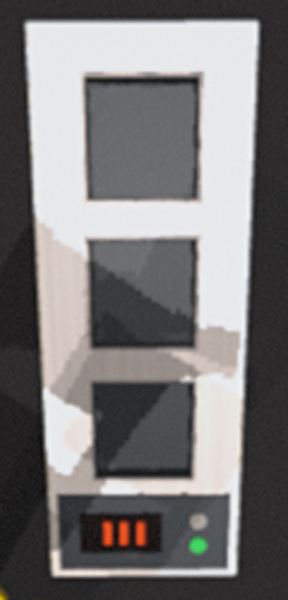

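View pics/c4.png

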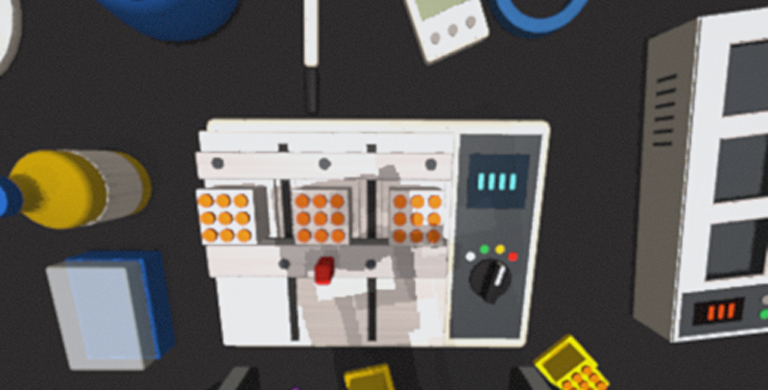

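```bash
python3 - <<'E'
from h import *
import pickle
s,f=pickle.load(open('w1.pkl','rb'))
pc=lambda a,x0,y0,k:(np.array(a,float)+.5)/k-.5+[x0,y0]
px=pc([(84,73),(202,72),(200,200),(85,199),(88,238),(198,237),(196,347),(89,347),(93,381),(194,380),(192,476),(94,476),(25,20),(259,20),(237,575),(51,575)],195,5,2.4)
loc=[]
for x in (.098,.02,-.058):
    h=.0295
    loc+=[(x+h,h,.075),(x+h,-h,.075),(x-h,-h,.075),(x-h,h,.075)]
loc+=[(.15,.056,.075),(.15,-.056,.075),(-.15,-.056,.075),(-.15,.056,.075)]
loc=np.array(loc)
p,e=fit(loc[:12],px[:12],f,s,p0=(.56,-.18,.07)); print('heater wells',p.round(4),e.round(1))
p,e=fit(loc,px,f,s,p0=(.56,-.18,.07)); print('heater all',p.round(4),e.round(1))
print('wells',w2(p,[(-.058,0,.075),(.02,0,.075),(.098,0,.075)]).round(4))
s,f=pickle.load(open('w2.pkl','rb'))
k=lambda a:pc(a,0,0,1.5)
capc=k([(226,213),(320,218),(417,217)])
print('caps',ray(capc,.151,f,s).round(4))
px=k([(550,122),(526,346),(447,346),(223,345),(209,121)])
loc=np.array([(.115,-.16,.07),(-.115,-.16,.07),(-.102,-.067,.09),(-.102,.157,.09),(.115,.16,.07)])
p,e=fit(loc,px,f,s,p0=(.524,.175,-.05));print('shaker',p.round(4),e.round(1))
print('handle',ray(k([(326,261)]),.151,f,s).round(4),'knob bar',ray(k([(491,278)]),.092,f,s).round(4))
print('clampmid',w2(p,[(.035,.045,.09)]).round(4))
print(w2(p,[(.035,.045+d,.09) for d in(-.078,0,.078)]).round(4))
E
```

```text
heater wells [ 0.5605 -0.1734  0.0695] [0.2 0.3 0.  0.1 0.4 0.6 0.7 0.2 0.2 0.6 0.1 0.2 0.1 0.1 0.5 0.1 0.8 0.1
 0.4 0.3 0.3 1.2 0.3 1.2]
heater all [ 0.5605 -0.1734  0.0703] [0.3 0.3 0.1 0.1 0.4 0.6 0.6 0.2 0.2 0.6 0.1 0.2 0.1 0.1 0.5 0.1 0.8 0.1
 0.5 0.3 0.4 1.2 0.2 1.2 1.2 0.3 0.8 0.2 1.4 0.6 0.9 0.5]
wells [[ 0.5026 -0.1775  0.075 ]
 [ 0.5804 -0.172   0.075 ]
 [ 0.6582 -0.1665  0.075 ]]
caps [[0.5724 0.2927 0.151 ]
 [0.5646 0.2197 0.151 ]
 [0.5615 0.1437 0.151 ]]
shaker [ 0.5251  0.1776 -0.0538] [2.  1.2 0.6 2.7 2.4 0.6 0.6 1.1 4.8 0.9]
handle [[0.5299 0.2182 0.151 ]] knob bar [[0.491 0.07  0.092]]
clampmid [[0.5625 0.2207 0.09  ]]
[[0.5583 0.1428 0.09  ]
 [0.5625 0.2207 0.09  ]
 [0.5667 0.2985 0.09  ]]
```

```bash
python3 - <<'E'
from h import *
s,f=grab('top')
print(ray((np.array([(627,368)])+.5)/5.7-.5+140,.09,f))
plan((.488,.068,.22),-.30)
E
```

```text
[[0.481033   0.06347148 0.09      ]]
4 [[-0.93,2.55,3.49,0.061,100],[-0.77,2.61,3.49,0.061,100],[-0.61,2.65,3.49,0.061,100],[-0.45,2.68,3.49,0.061,100]]
```

Request:
{"api": "step_arm", "payload": {
  "increments": [
    [-1.0, 2.6, 3.5, 0.06, 80],
    [-0.9, 2.6, 3.5, 0.06, 60],
    [-0.7, 2.7, 3.5, 0.06, 50],
    [-0.6, 2.7, 3.5, 0.06, 45],
    [0, 0, 0, 0, 45]
  ]
}}

```text
t: 3.48
ee_pos: [0.481, 0.0661, 0.2166]
tool_rot: [[0.955, -0.295, -0.008], [-0.295, -0.955, 0.0], [-0.007, 0.002, -1.0]]
force: [-0.2, 0.2, 0.3]
gripper_width: 0.451
```

```bash
python3 - <<'E'
from h import *
import pickle
s,f=grab('wrist','w3.png'); pickle.dump((s,f),open('w3.pkl','wb')); st()
E
```

```text
t 3.52 p [0.483  0.0669 0.2193] yaw -0.2981 F [-0.7 -1.   0.2] M [-0.03  0.02  0.04] w 0.45 j6 1.8
```

View pics/w3.png

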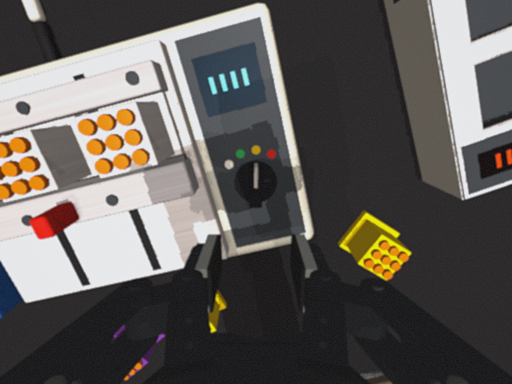

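```bash
python3 - <<'E'
from h import *
import pickle
s,f=pickle.load(open('w3.pkl','rb'))
c=f['img'][135:225,205:315]; c=np.clip(c.astype(float)*1.8,0,255).astype('uint8')
cv2.imwrite('pics/c5.png',cv2.resize(c,None,fx=6,fy=6,interpolation=cv2.INTER_CUBIC))
# predicted bar outline
R,t=cam(f,s)
for (x,y,q) in ((.483,.064,-.30),):
  loc=[(a,b,.098) for a in(-.019,.019) for b in(-.006,.006)]+[(a,b,.084) for a,b in((.021,0),(-.021,0),(0,.021),(0,-.021))]
  print(((proj(w2((x,y,q),loc),f,s)-[205,135]+.5)*6-.5).round(0))
E
```

```text
[[364. 450.]
 [286. 450.]
 [367. 208.]
 [285. 208.]
 [325. 174.]
 [324. 430.]
 [191. 305.]
 [457. 305.]]
```

View pics/c5.png

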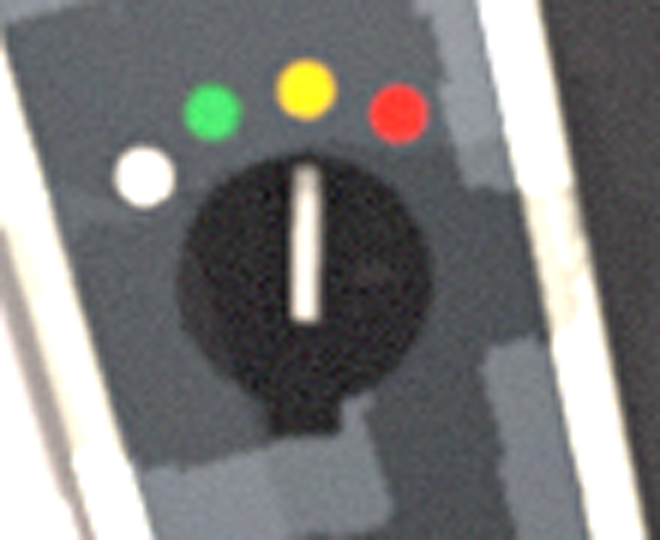

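```bash
python3 - <<'E'
from h import *
plan((.4866,.0664,.100),-.30,fing=45,step=4)
E
```

```text
3 [[0.12,-0.02,3.98,0.001,45],[0.12,-0.02,3.98,0.001,45],[0.12,-0.02,3.98,0.001,45]]
```

Request:
{"api": "step_arm", "payload": {
  "increments": [
    [0.1, 0, 4, 0, 45],
    [0.1, 0, 4, 0, 45],
    [0.1, 0, 3.5, 0, 45],
    [0, 0, 0.4, 0, 45],
    [0, 0, 0, 0, 45]
  ],
  "force": 40
}}

```text
t: 4.15
ee_pos: [0.4883, 0.0677, 0.1032]
tool_rot: [[0.957, -0.291, 0.003], [-0.291, -0.957, -0.0], [0.003, -0.001, -1.0]]
force: [0.8, 0.0, 0.7]
gripper_width: 0.45
```

Request:
{"api": "step_arm", "payload": {
  "increments": [
    [0, 0, 0, 0, 5],
    [0, 0, 0, 0, 5],
    [0, 0, 0, 0, 5],
    [0, 0, 0, 0, 5]
  ]
}}

```text
t: 4.65
ee_pos: [0.4877, 0.0647, 0.104]
tool_rot: [[0.958, -0.288, 0.002], [-0.288, -0.958, -0.008], [0.004, 0.007, -1.0]]
force: [-3.3, -10.3, 6.4]
gripper_width: 0.123
```

```bash
python3 - <<'E'
from h import *
st(); s,f=grab('wrist','w4.png');
E
```

```text
t 4.65 p [0.4877 0.0647 0.104 ] yaw -0.2922 F [ -3.3 -10.3   6.4] M [-1.82  0.65  0.05] w 0.123 j6 1.8
```

View pics/w4.png

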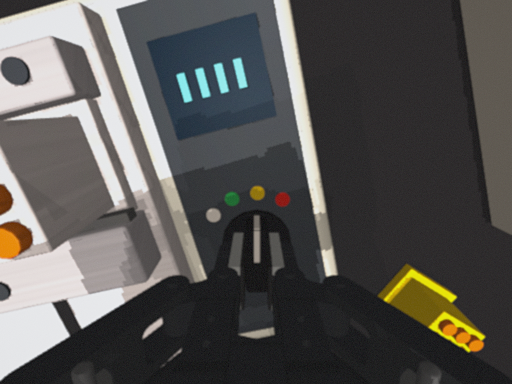

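Request:
{"api": "step_arm", "payload": {
  "increments": [
    [0, 0.2, -0.2, 0, 5],
    [0, 0, 0, 0, 5],
    [0, 0, 0, -0.12, 5],
    [0, 0, 0, -0.12, 5],
    [0, 0, 0, -0.12, 5],
    [0, 0, 0, -0.12, 5],
    [0, 0, 0, -0.12, 5],
    [0, 0, 0, -0.12, 5],
    [0, 0, 0, -0.12, 5],
    [0, 0, 0, -0.12, 5],
    [0, 0, 0, -0.05, 5],
    [0, 0, 0, 0, 5]
  ]
}}

```text
t: 6.2
ee_pos: [0.4869, 0.0673, 0.1041]
tool_rot: [[0.756, 0.655, 0.003], [0.655, -0.756, 0.004], [0.005, -0.001, -1.0]]
force: [2.9, 4.6, -4.9]
gripper_width: 0.124
```

```bash
python3 - <<'E'
from h import *
st(); s,f=grab('wrist','w5.png');
E
```

```text
t 6.2 p [0.4869 0.0673 0.1041] yaw 0.7137 F [ 2.9  4.6 -4.9] M [ 0.93 -0.39  0.02] w 0.124 j6 0.78
```

View pics/w5.png

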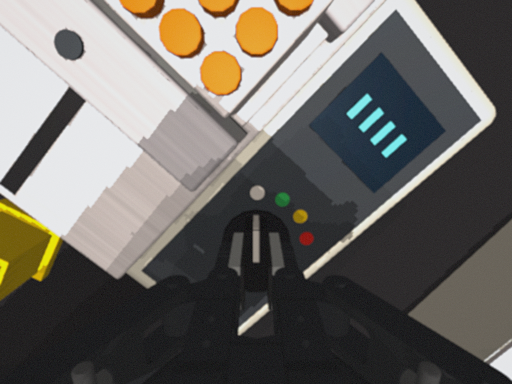

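Request:
{"api": "step_arm", "payload": {
  "increments": [
    [0, 0, 0, 0, 45],
    [0, 0, 0, 0, 45],
    [0, 0, -4, 0, 45],
    [0, 0, -5, 0, 45],
    [0, 0, -5, 0.1, 45],
    [0, -1, -4, 0.18, 45],
    [0, -2.5, -2, 0.18, 45],
    [0, -5, 0, 0.18, 45],
    [1, -5, 0, 0.12, 45],
    [0, 0, 0, 0, 45]
  ]
}}

```text
t: 7.5
ee_pos: [0.4633, 0.1963, 0.3041]
tool_rot: [[0.999, -0.035, 0.001], [-0.035, -0.999, 0.0], [0.001, -0.0, -1.0]]
force: [-0.7, -0.4, 0.6]
gripper_width: 0.448
```

```bash
python3 - <<'E'
from h import *
import pickle
s,f=grab('wrist','w6.png'); pickle.dump((s,f),open('w6.pkl','wb')); st()
E
```

```text
t 7.55 p [0.4634 0.195  0.3038] yaw -0.036 F [-0.7  0.  -0.1] M [-0.03 -0.03  0.05] w 0.446 j6 1.8
```

View pics/w6.png

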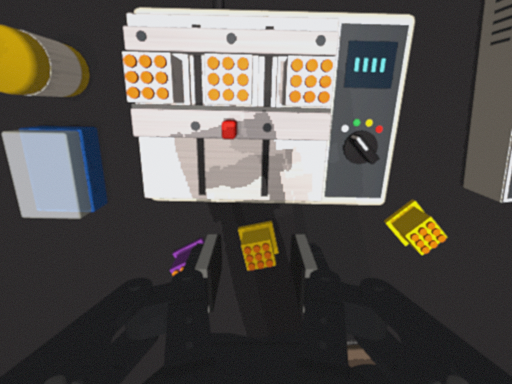

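```bash
python3 - <<'E'
from h import *
import pickle
s,f=pickle.load(open('w6.pkl','rb'))
cv2.imwrite('pics/c6.png',cv2.resize(f['img'][0:210,110:420],None,fx=2.5,fy=2.5,interpolation=cv2.INTER_CUBIC))
E
```

```text
(no output)
```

View pics/c6.png

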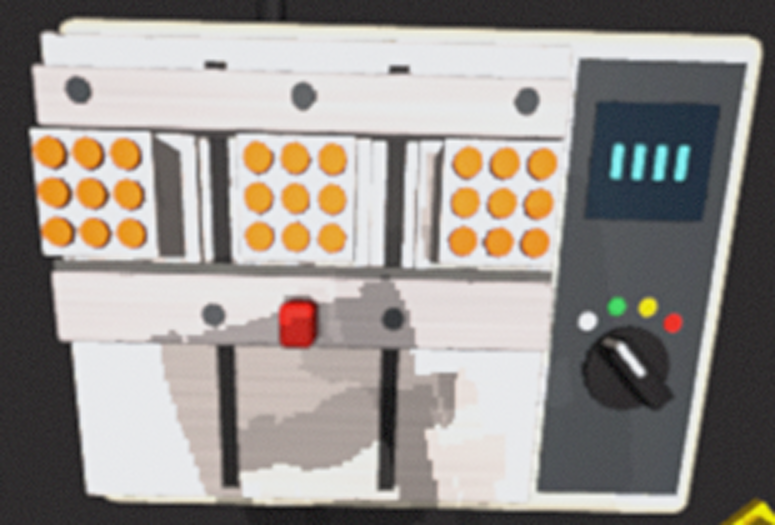

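```bash
python3 - <<'E'
from h import *
import pickle
s,f=pickle.load(open('w6.pkl','rb'))
k=lambda a:(np.array(a,float)+.5)/2.5-.5+[110,0]
px=k([(532,500),(86,494),(42,34),(575,44),(38,125),(562,137)])
loc=np.array([(-.102,-.067,.09),(-.102,.157,.09),(.102,.157,.09),(.102,-.067,.09),(.063,.153,.112),(.063,-.063,.112)])
p,e=fit(loc,px,f,s,p0=(.524,.175,-.05));print('shaker',p.round(4),e.round(1))
W=ray(k([(90,193),(296,198),(502,203),(298,328)]),.151,f,s);print(W.round(4))
print('pred',w2(p,[(.035,.045+d,.151) for d in(.078,0,-.078)]).round(4))
c,q=np.cos(p[2]),np.sin(p[2]); print('local',((W[:,:2]-p[:2])@np.array([[c,-q],[q,c]])).round(4))
plan((W[3,0],W[3,1],.20),-.052+np.pi/2*0,fing=45)
E
```

```text
shaker [ 0.5268  0.1768 -0.0536] [0.6 0.9 0.9 0.1 0.7 0.7 0.5 0.1 0.1 0.3 2.7 0.1]
[[0.5681 0.2949 0.151 ]
 [0.5638 0.2197 0.151 ]
 [0.5595 0.1443 0.151 ]
 [0.5172 0.2219 0.151 ]]
pred [[0.5683 0.2978 0.151 ]
 [0.5642 0.2199 0.151 ]
 [0.56   0.142  0.151 ]]
local [[ 0.0349  0.1201]
 [ 0.0346  0.0448]
 [ 0.0344 -0.0307]
 [-0.0121  0.0446]]
3 [[1.76,-0.96,3.46,0.005,45],[1.75,-0.97,3.46,0.005,45],[1.75,-0.98,3.46,0.005,45]]
```

Request:
{"api": "step_arm", "payload": {
  "increments": [
    [1.8, -0.9, 3.5, 0.005, 45],
    [1.8, -0.9, 3.5, 0.005, 45],
    [1.7, -0.9, 3.4, 0.005, 45],
    [0, 0, 0, 0, 45]
  ],
  "force": 60
}}

```text
t: 8.05
ee_pos: [0.5166, 0.2171, 0.196]
tool_rot: [[0.998, -0.055, -0.007], [-0.055, -0.998, -0.002], [-0.007, 0.002, -1.0]]
force: [-0.7, 0.2, 0.6]
gripper_width: 0.451
```

```bash
python3 - <<'E'
from h import *
import pickle
s,f=grab('wrist','w7.png'); pickle.dump((s,f),open('w7.pkl','wb')); st()
plan((.517,.222,.137),-.053,fing=45)
E
```

```text
t 8.1 p [0.5173 0.2174 0.1983] yaw -0.0551 F [0.9 0.5 0.3] M [-0.06  0.    0.03] w 0.452 j6 1.84
2 [[-0.03,-0.23,3.07,-0.001,45],[-0.03,-0.23,3.07,-0.001,45]]
```

View pics/w7.png

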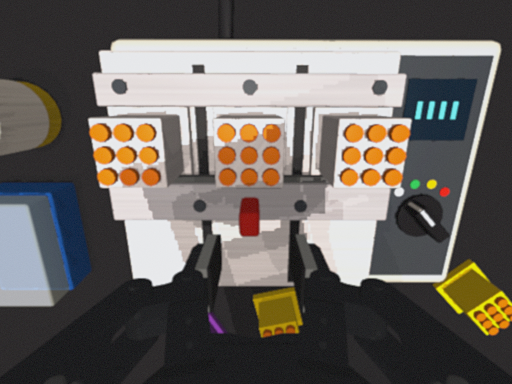

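```bash
python3 - <<'E'
from h import *
import pickle
s,f=pickle.load(open('w7.pkl','rb'))
print(proj([(.517,.222,.151),(.517,.218,.151)],f,s))
print(ray([(250,222),(249,156),(128,154),(375,155)],.151,f,s).round(4))
E
```

```text
[[250.43618914 227.10347286]
 [256.52356501 226.79280682]]
[[0.5206 0.2221 0.151 ]
 [0.564  0.22   0.151 ]
 [0.5692 0.2928 0.151 ]
 [0.5604 0.1439 0.151 ]]
```

Handle at (.518,.222). Descend and grip it, then slide open.

Request:
{"api": "step_arm", "payload": {
  "increments": [
    [0, -0.4, 3, 0, 45],
    [0, 0, 3, 0, 45],
    [0, 0, 0, 0, 45],
    [0, 0, 0, 0, 8],
    [0, 0, 0, 0, 8],
    [0, 0, 0, 0, 8],
    [0, 0, 0, 0, 8]
  ]
}}

```text
t: 8.98
ee_pos: [0.5193, 0.2216, 0.1424]
tool_rot: [[0.999, -0.054, 0.003], [-0.054, -0.999, -0.002], [0.003, 0.002, -1.0]]
force: [-1.5, -5.3, 3.3]
gripper_width: 0.148
```

```bash
python3 - <<'E'
from h import *
st()
E
```

```text
t 8.97 p [0.5193 0.2216 0.1424] yaw -0.0541 F [-1.5 -5.3  3.3] M [-0.67  0.22 -0.07] w 0.148 j6 1.85
```

Request:
{"api": "step_arm", "payload": {
  "increments": [
    [-0.5, 0, 0, 0, 8],
    [-0.8, 0, 0, 0, 8],
    [-0.8, 0, 0, 0, 8],
    [-0.8, 0, 0, 0, 8],
    [-0.8, 0, 0, 0, 8],
    [-0.8, 0, 0, 0, 8],
    [0, 0, 0, 0, 8],
    [0, 0, 0, 0, 8]
  ]
}}

```text
t: 9.98
ee_pos: [0.4749, 0.2241, 0.1424]
tool_rot: [[0.999, -0.054, 0.005], [-0.054, -0.999, -0.002], [0.005, 0.002, -1.0]]
force: [0.4, -5.9, 3.0]
gripper_width: 0.152
```

```bash
python3 - <<'E'
from h import *
st(); grab('wrist','w8.png')
E
```

```text
t 9.97 p [0.4749 0.2241 0.1424] yaw -0.054 F [ 0.4 -5.9  3. ] M [-0.68 -0.06 -0.07] w 0.152 j6 1.88
```

View pics/w8.png

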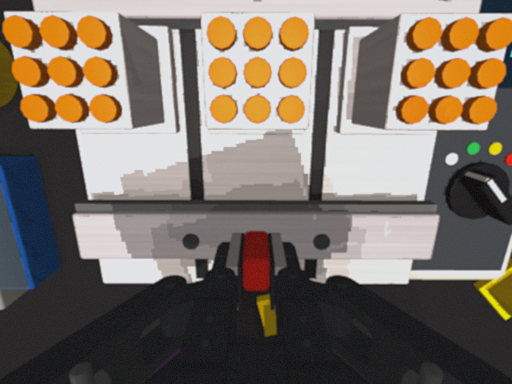

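Request:
{"api": "step_arm", "payload": {
  "increments": [
    [0, 0, 0, 0, 45],
    [0, 0, 0, 0, 45],
    [0, 0, -5, 0, 45],
    [2, 2, -4, 0, 55],
    [4, 3.5, 0, 0, 66],
    [3, 3, 0, 0, 66],
    [0, 0, 0, 0, 66]
  ]
}}

```text
t: 10.9
ee_pos: [0.5598, 0.1337, 0.2298]
tool_rot: [[0.998, -0.057, 0.001], [-0.057, -0.998, 0.0], [0.001, -0.0, -1.0]]
force: [0.4, -0.5, -0.2]
gripper_width: 0.659
```

```bash
python3 - <<'E'
from h import *
import pickle
s,f=grab('wrist','w9.png'); pickle.dump((s,f),open('w9.pkl','wb')); st()
plan((.5600,.1435,.125),-.054,fing=66)
E
```

```text
t 10.95 p [0.5587 0.1348 0.2294] yaw -0.0561 F [ 0.3 -0.2 -0.5] M [0.01 0.   0.03] w 0.661 j6 1.69
3 [[0.03,-0.29,3.48,-0.001,66],[0.03,-0.29,3.48,-0.001,66],[0.03,-0.29,3.48,-0.001,66]]
```

View pics/w9.png

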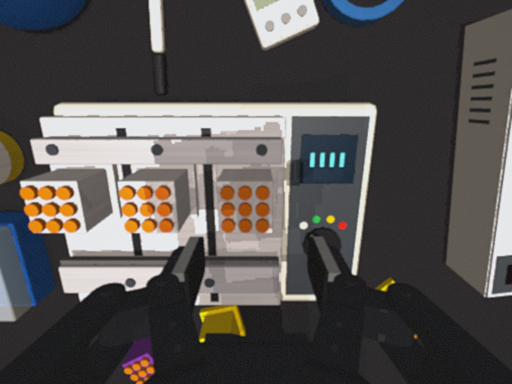

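```bash
python3 - <<'E'
from h import *
import pickle
s,f=pickle.load(open('w9.pkl','rb'))
print(ray([(245,208.5),(147,209.5),(50,210)],.151,f,s).round(4))
E
```

```text
[[0.5612 0.1434 0.151 ]
 [0.5647 0.2189 0.151 ]
 [0.5685 0.2936 0.151 ]]
```

Request:
{"api": "step_arm", "payload": {
  "increments": [
    [0.2, -0.9, 2, 0, 66],
    [0, 0, 3, 0, 66],
    [0, 0, 3, 0, 66],
    [0, 0, 2.4, 0, 66],
    [0, 0, 0, 0, 66],
    [0, 0, 0, 0, 40],
    [0, 0, 0, 0, 40],
    [0, 0, 0, 0, 40],
    [0, 0, 0, 0, 40]
  ]
}}

```text
t: 12.08
ee_pos: [0.5599, 0.1447, 0.1252]
tool_rot: [[0.999, -0.054, -0.002], [-0.054, -0.999, 0.001], [-0.002, -0.001, -1.0]]
force: [-3.8, 2.4, -1.1]
gripper_width: 0.507
```

```bash
python3 - <<'E'
from h import *
st()
E
```

```text
t 12.07 p [0.5599 0.1447 0.1252] yaw -0.0542 F [-3.8  2.4 -1.1] M [0.35 0.72 0.1 ] w 0.507 j6 1.7
```

Request:
{"api": "step_arm", "payload": {
  "increments": [
    [0, 0, -2, 0, 40],
    [0, 0, -3, 0, 40],
    [0, 0, -4, 0, 40],
    [0, 0, -3, 0, 40],
    [0, 0, 0, 0, 40]
  ]
}}

```text
t: 12.7
ee_pos: [0.5636, 0.144, 0.2508]
tool_rot: [[0.998, -0.055, 0.011], [-0.055, -0.999, 0.0], [0.011, -0.001, -1.0]]
force: [1.4, 0.0, -3.7]
gripper_width: 0.507
```

```bash
python3 - <<'E'
from h import *
import pickle
s,f=grab('wrist','w10.png'); pickle.dump((s,f),open('w10.pkl','wb')); st()
c=plan((.5026,-.178,.235),.07,fing=40)
E
```

```text
t 12.75 p [0.5621 0.144  0.2478] yaw -0.0546 F [-0.1  0.3 -2.9] M [-0.07  0.01  0.  ] w 0.501 j6 1.7
7 [[-0.6,4.64,0.18,-0.018,40],[-0.68,4.63,0.18,-0.018,40],[-0.76,4.62,0.18,-0.018,40],[-0.84,4.6,0.18,-0.018,40],[-0.93,4.59,0.18,-0.018,40],[-1.01,4.57,0.18,-0.018,40],[-1.09,4.55,0.18,-0.018,40]]
```

View pics/w10.png

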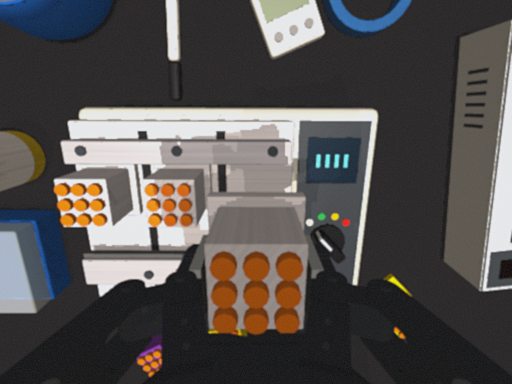

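```bash
cat >> h.py <<'E'
def toolray(px,z,f):
    M=np.array(f['mount']); px=np.atleast_2d(px).astype(float)
    d=np.c_[px,np.ones(len(px))]@np.linalg.inv(K(f)).T@M[:3,:3].T; o=M[:3,3]
    return o+d*((z-o[2])/d[:,2])[:,None]
def capcent(f,lo,hi,roi):
    x0,y0,x1,y1=roi; h=cv2.cvtColor(f['img'][y0:y1,x0:x1],cv2.COLOR_BGR2HSV)
    m=cv2.inRange(h,lo,hi); m=cv2.morphologyEx(m,cv2.MORPH_OPEN,np.ones((3,3)))
    n,l,st_,c=cv2.connectedComponentsWithStats(m); k=st_[:,4]>60; k[0]=False
    return c[k]+[x0,y0]
OR=((5,150,60),(22,255,255))
E
python3 - <<'E'
from h import *
import pickle
s,f=pickle.load(open('w10.pkl','rb'))
c=capcent(f,*OR,(195,240,315,345)); print(c.round(1)); t=toolray(c,-.0258,f); print((t*1000).round(1),t.mean(0)*1000)
E
```

```text
[[224.1 293.6]
 [255.8 293.2]
 [287.7 293. ]]
[[  2.4 -14.7 -25.8]
 [  2.6  -1.5 -25.8]
 [  2.7  11.7 -25.8]] [  2.52831942  -1.4635253  -25.8       ]
```

Request:
{"api": "step_arm", "payload": {
  "increments": [
    [-0.6, 4.6, 0.1, -0.018, 40],
    [-0.7, 4.6, 0.1, -0.018, 40],
    [-0.8, 4.6, 0.1, -0.018, 40],
    [-0.8, 4.6, 0.1, -0.018, 40],
    [-0.9, 4.6, 0.1, -0.018, 40],
    [-1, 4.6, 0.1, -0.018, 40],
    [-1.1, 4.6, 0, -0.018, 40],
    [0, 0, 0, 0, 40]
  ]
}}

```text
t: 13.75
ee_pos: [0.5004, -0.1805, 0.2373]
tool_rot: [[0.998, 0.067, -0.003], [0.067, -0.998, 0.0], [-0.003, -0.001, -1.0]]
force: [0.1, 0.2, -3.2]
gripper_width: 0.505
```

```bash
python3 - <<'E'
from h import *
import pickle
s,f=grab('wrist','w11.png'); pickle.dump((s,f),open('w11.pkl','wb')); st()
E
```

```text
t 13.8 p [ 0.5007 -0.1789  0.2374] yaw 0.0684 F [ 0.5 -0.3 -3.8] M [ 0.03  0.01 -0.02] w 0.505 j6 0.97
```

View pics/w11.png

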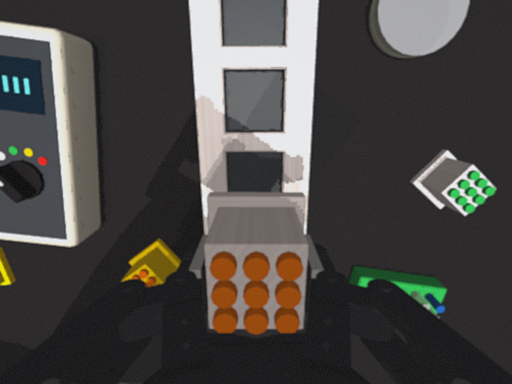

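```bash
python3 - <<'E'
from h import *
import pickle
s,f=pickle.load(open('w11.pkl','rb'))
cv2.imwrite('pics/c7.png',cv2.resize(f['img'][0:240,185:325],None,fx=2.5,fy=2.5,interpolation=cv2.INTER_CUBIC))
for p in ((.5605,-.1734,.07),(.5605,-.1755,.07)):
  loc=[(x+a,b,.075) for x in (-.058,.02,.098) for a,b in ((.0295,.0295),(.0295,-.0295),(-.0295,-.0295),(-.0295,.0295))]
  print(((proj(w2(p,loc),f,s)-[185,0]+.5)*2.5-.5).round(0).tolist())
E
```

```text
[[102.0, 378.0], [246.0, 377.0], [243.0, 513.0], [106.0, 514.0], [94.0, 169.0], [252.0, 169.0], [248.0, 330.0], [100.0, 330.0], [85.0, -80.0], [259.0, -81.0], [254.0, 112.0], [92.0, 113.0]]
[[107.0, 378.0], [252.0, 378.0], [248.0, 514.0], [111.0, 514.0], [100.0, 170.0], [258.0, 169.0], [253.0, 330.0], [105.0, 330.0], [92.0, -80.0], [265.0, -80.0], [259.0, 113.0], [98.0, 113.0]]
```

View pics/c7.png

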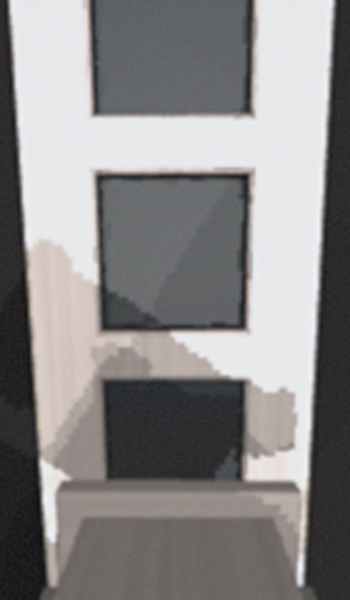

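Request:
{"api": "step_arm", "payload": {
  "increments": [
    [0, 0, 3, 0, 40],
    [0, 0, 4, 0, 40],
    [0, 0, 3, 0, 40],
    [0, 0, 1.8, 0, 40],
    [0, 0, 0, 0, 40],
    [0, 0, 0, 0, 40]
  ]
}}

```text
t: 14.55
ee_pos: [0.5027, -0.1781, 0.1226]
tool_rot: [[0.997, 0.072, 0.002], [0.072, -0.997, -0.001], [0.002, 0.001, -1.0]]
force: [0.4, 0.4, -3.3]
gripper_width: 0.509
```

```bash
python3 - <<'E'
from h import *
import pickle
s,f=grab('wrist','w12.png'); pickle.dump((s,f),open('w12.pkl','wb')); st()
cv2.imwrite('pics/c8.png',cv2.resize(f['img'][0:360,130:390],None,fx=1.6,fy=1.6,interpolation=cv2.INTER_CUBIC))
E
```

```text
t 14.6 p [ 0.5028 -0.1783  0.123 ] yaw 0.072 F [ 0.5 -0.4 -3. ] M [ 0.   -0.02 -0.04] w 0.511 j6 0.97
```

View pics/c8.png

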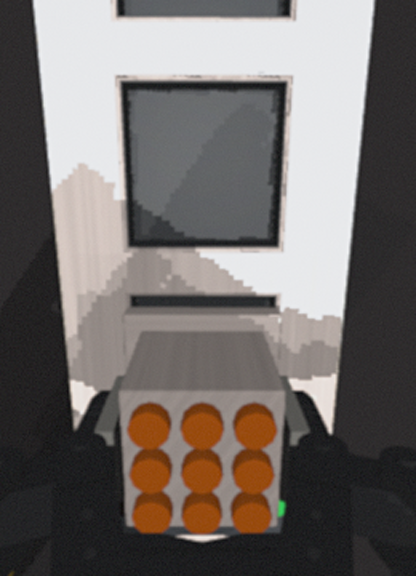

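```bash
python3 - <<'E'
from h import *
import pickle
s,f=pickle.load(open('w12.pkl','rb'))
q=lambda a:(np.array(a,float)+.5)/1.6-.5+[130,0]
print('flange',(toolray(q([(125,311),(280,311)]),.0252,f)*1000).round(1))
for z in (.045,.048): print('well0 far',(toolray(q([(129,294),(278,294)]),z,f)*1000).round(1))
print('well1',(toolray(q([(117,76),(293,76),(283,249),(124,249)]),.048,f)*1000).round(1))
c=capcent(f,*OR,(195,240,315,345)); t=toolray(c,-.0258,f); print(len(c),t.mean(0)*1000)
for i in range(4):
  st(); viewer.grab_frame('top')
E
```

```text
flange [[ 29.6 -28.2  25.2]
 [ 29.6  26.   25.2]]
well0 far [[ 30.3 -29.8  45. ]
 [ 30.3  28.4  45. ]]
well0 far [[ 29.4 -30.2  48. ]
 [ 29.5  29.   48. ]]
well1 [[107.5 -30.7  48. ]
 [107.6  30.1  48. ]
 [ 47.4  30.   48. ]
 [ 47.4 -31.3  48. ]]
3 [  2.98798108  -1.41732691 -25.8       ]
t 14.6 p [ 0.5028 -0.1783  0.123 ] yaw 0.072 F [ 0.5 -0.4 -3. ] M [ 0.   -0.02 -0.04] w 0.511 j6 0.97
t 14.65 p [ 0.5028 -0.1784  0.1231] yaw 0.072 F [ 0.3  0.1 -1.7] M [ 0.02 -0.   -0.01] w 0.507 j6 0.97
t 14.7 p [ 0.5027 -0.1784  0.123 ] yaw 0.0719 F [ 0.1 -0.3 -2.6] M [ 0.01 -0.02 -0.  ] w 0.509 j6 0.97
t 14.75 p [ 0.5025 -0.1783  0.1227] yaw 0.0718 F [ 0.5 -0.1 -2.6] M [ 0.01 -0.04 -0.02] w 0.511 j6 0.97
```

Request:
{"api": "step_arm", "payload": {
  "increments": [
    [-0.22, 0.06, 0, 0, 40],
    [0, 0, 0, 0, 40],
    [0, 0, 0.5, 0, 40],
    [0, 0, 0.5, 0, 40],
    [0, 0, 0.3, 0, 40],
    [0, 0, 0, 0, 40]
  ]
}}

```text
t: 15.55
ee_pos: [0.4996, -0.1786, 0.1098]
tool_rot: [[0.997, 0.072, -0.002], [0.072, -0.997, 0.001], [-0.002, -0.001, -1.0]]
force: [-2.9, 2.3, 6.4]
gripper_width: 0.507
```

```bash
python3 - <<'E'
from h import *
import pickle
s,f=grab('wrist','w13.png'); pickle.dump((s,f),open('w13.pkl','wb')); st()
cv2.imwrite('pics/c9.png',cv2.resize(f['img'][0:360,130:390],None,fx=1.6,fy=1.6,interpolation=cv2.INTER_CUBIC))
E
```

```text
t 15.6 p [ 0.4996 -0.1786  0.1098] yaw 0.0718 F [-3.3  2.1  7.1] M [ 0.35  0.93 -0.05] w 0.509 j6 0.96
```

View pics/c9.png

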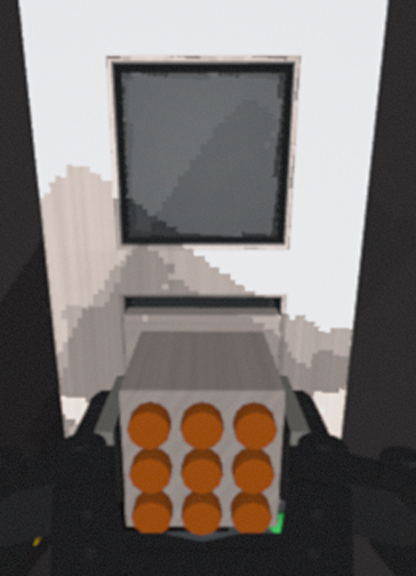

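```bash
python3 - <<'E'
from h import *
import pickle
s,f=pickle.load(open('w13.pkl','rb'))
q=lambda a:(np.array(a,float)+.5)/1.6-.5+[130,0]
print('flange',(toolray(q([(125,311),(281,311)]),.0252,f)*1000).round(1))
print('well0 far',(toolray(q([(122.5,295),(286,295)]),.0348,f)*1000).round(1))
print('well1',(toolray(q([(107,56),(300,56),(290,248),(118,248)]),.0348,f)*1000).round(1))
c=capcent(f,*OR,(195,240,315,345)); t=toolray(c,-.0258,f); print(len(c),t.mean(0)*1000)
cv2.imwrite('pics/c10.png',cv2.resize(f['img'][160:240,190:320],None,fx=6,fy=6,interpolation=cv2.INTER_CUBIC))
E
```

```text
flange [[ 29.6 -28.2  25.2]
 [ 29.6  26.3  25.2]]
well0 far [[ 32.7 -30.5  34.8]
 [ 32.8  29.6  34.8]]
well1 [[110.9 -31.3  34.8]
 [111.   29.6  34.8]
 [ 50.1  30.   34.8]
 [ 50.1 -31.2  34.8]]
3 [  2.9165101   -1.42146889 -25.8       ]
```

View pics/c10.png

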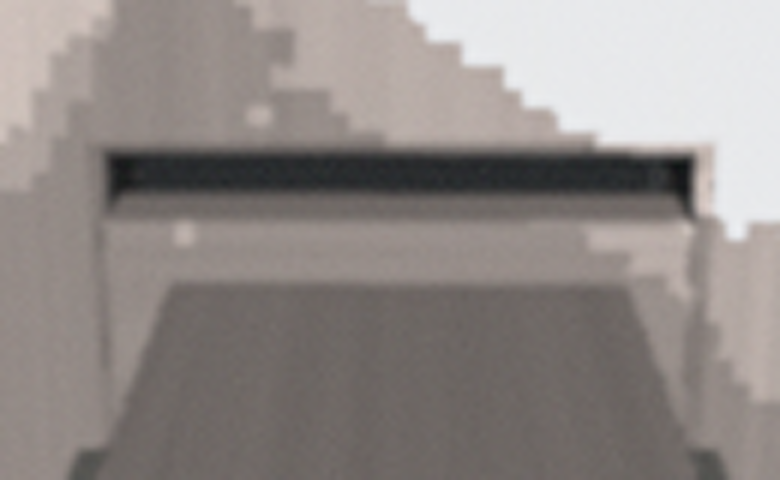

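Request:
{"api": "step_arm", "payload": {
  "increments": [
    [0.1, 0.03, 0, 0, 40],
    [0, 0, 0.2, 0, 40],
    [0, 0, 0.2, 0, 40],
    [0, 0, 0, 0, 40]
  ]
}}

```text
t: 16.1
ee_pos: [0.5018, -0.1787, 0.1081]
tool_rot: [[0.997, 0.071, 0.0], [0.071, -0.997, 0.001], [0.0, -0.001, -1.0]]
force: [-3.6, 5.9, 14.8]
gripper_width: 0.51
```

```bash
python3 - <<'E'
from h import *
st()
E
```

```text
t 16.1 p [ 0.5018 -0.1787  0.1081] yaw 0.0712 F [-3.6  5.9 14.8] M [ 0.91  1.25 -0.17] w 0.51 j6 0.97
```

Request:
{"api": "step_arm", "payload": {
  "increments": [
    [0.1, 0, 0, 0, 40],
    [0, 0, 0, 0, 40]
  ]
}}

```text
t: 16.35
ee_pos: [0.502, -0.1787, 0.1079]
tool_rot: [[0.997, 0.072, -0.002], [0.072, -0.997, 0.001], [-0.002, -0.001, -1.0]]
force: [-7.1, 4.7, 15.6]
gripper_width: 0.504
```

```bash
python3 - <<'E'
from h import *
st()
E
```

```text
t 16.35 p [ 0.502  -0.1787  0.1079] yaw 0.0719 F [-7.1  4.7 15.6] M [ 0.74  1.71 -0.14] w 0.504 j6 0.97
```

Request:
{"api": "step_arm", "payload": {
  "increments": [
    [0, -0.1, 0, 0, 40],
    [0, 0, 0, 0, 40]
  ]
}}

```text
t: 16.6
ee_pos: [0.502, -0.1785, 0.1079]
tool_rot: [[0.997, 0.073, -0.002], [0.073, -0.997, -0.001], [-0.002, 0.001, -1.0]]
force: [-5.5, 1.6, 14.3]
gripper_width: 0.507
```

```bash
python3 - <<'E'
from h import *
st()
E
```

```text
t 16.6 p [ 0.502  -0.1785  0.1079] yaw 0.0727 F [-5.5  1.6 14.3] M [ 0.39  1.69 -0.09] w 0.507 j6 0.97
```

Request:
{"api": "step_arm", "payload": {
  "increments": [
    [-0.15, 0, 0, 0, 40],
    [0, 0, 0.2, 0, 40],
    [0, 0, 0.2, 0, 40],
    [0, 0, 0, 0, 40]
  ]
}}

```text
t: 17.1
ee_pos: [0.5037, -0.1787, 0.1063]
tool_rot: [[0.997, 0.071, 0.007], [0.071, -0.997, -0.001], [0.007, 0.002, -1.0]]
force: [-1.0, 5.4, 19.1]
gripper_width: 0.505
```

```bash
python3 - <<'E'
from h import *
st()
E
```

```text
t 17.1 p [ 0.5037 -0.1787  0.1063] yaw 0.0709 F [-1.   5.4 19.1] M [ 0.91  0.89 -0.16] w 0.505 j6 0.97
```

Request:
{"api": "step_arm", "payload": {
  "increments": [
    [0.2, 0, 0, 0, 40],
    [0, -0.05, 0.2, 0, 40],
    [0, 0, 0.2, 0, 40],
    [0, 0, 0, 0, 40]
  ]
}}

```text
t: 17.6
ee_pos: [0.507, -0.1787, 0.103]
tool_rot: [[0.997, 0.071, 0.011], [0.071, -0.997, -0.003], [0.01, 0.004, -1.0]]
force: [2.1, 4.8, 18.9]
gripper_width: 0.503
```

```bash
python3 - <<'E'
from h import *
st(); s,f=grab('wrist','w14.png')
cv2.imwrite('pics/c11.png',cv2.resize(f['img'][140:380,130:390],None,fx=2.4,fy=2.4,interpolation=cv2.INTER_CUBIC))
E
```

```text
t 17.6 p [ 0.507  -0.1787  0.103 ] yaw 0.0708 F [ 2.1  4.8 18.9] M [ 0.72  0.38 -0.15] w 0.503 j6 0.97
```

View pics/c11.png

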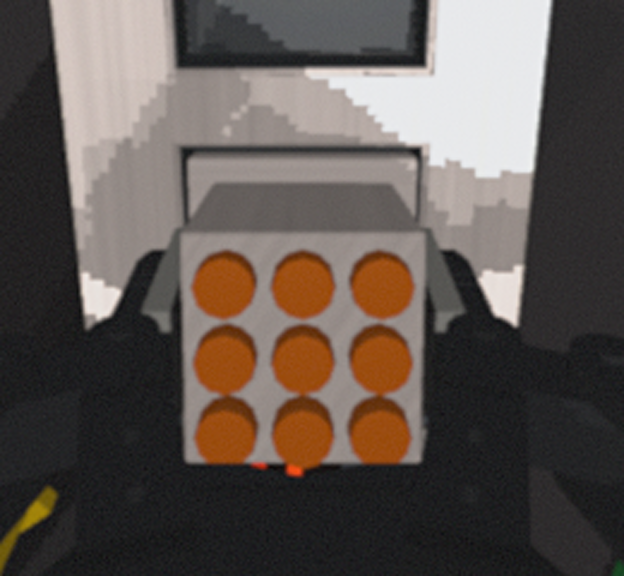

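Request:
{"api": "step_arm", "payload": {
  "increments": [
    [0, 0, -0.5, 0, 40],
    [0, 0, -1, 0, 40],
    [0, 0, -1.5, 0, 40],
    [0, 0, 0, 0, 40],
    [0, 0, 0, 0, 40]
  ]
}}

```text
t: 18.27
ee_pos: [0.5016, -0.1771, 0.126]
tool_rot: [[0.997, 0.072, -0.001], [0.072, -0.997, 0.001], [-0.001, -0.001, -1.0]]
force: [0.2, -0.8, -4.2]
gripper_width: 0.506
```

```bash
python3 - <<'E'
from h import *
import pickle
st(); s,f=grab('wrist','w15.png'); pickle.dump((s,f),open('w15.pkl','wb'))
cv2.imwrite('pics/c12.png',cv2.resize(f['img'][100:360,130:390],None,fx=2.2,fy=2.2,interpolation=cv2.INTER_CUBIC))
h=cv2.cvtColor(f['img'],cv2.COLOR_BGR2HSV); print(h[300,256],h[292,256],h[292,226])
E
```

```text
t 18.27 p [ 0.5016 -0.1771  0.126 ] yaw 0.0716 F [ 0.2 -0.8 -4.2] M [ 0.02 -0.04  0.01] w 0.506 j6 0.97
[ 14 240 153] [ 14 237 157] [ 13 227 157]
```

View pics/c12.png

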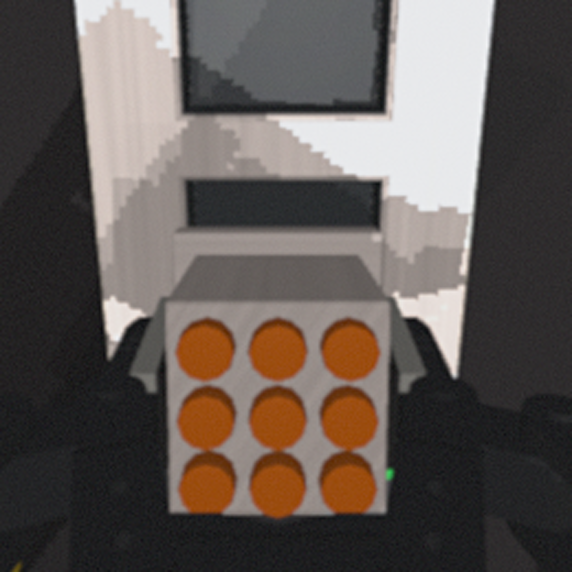

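```bash
cat >> h.py <<'E'
def blockpnp(px_caps,f,px_extra=None,loc_extra=None,sp=.0132):
    """caps 9 px row-major (far row first, left to right). block frame: x far, y right(tool y), z up-> tool -z. returns in tool frame"""
    L=[]
    for i in (1,0,-1):
        for j in (-1,0,1): L.append((i*sp,j*sp,-.061))   # axes like tool (z down)
    L=np.array(L,float); P=np.array(px_caps,float)
    if px_extra is not None: L=np.vstack([L,loc_extra]); P=np.vstack([P,px_extra])
    ok,rv,tv=cv2.solvePnP(L,P,K(f),None)
    rp=cv2.projectPoints(L,rv,tv,K(f),None)[0].reshape(-1,2)
    M=np.array(f['mount']); R=M[:3,:3]@cv2.Rodrigues(rv)[0]; t=M[:3,:3]@tv.ravel()+M[:3,3]
    return R,t,np.abs(rp-P)
E
python3 - <<'E'
from h import *
import pickle
s,f=pickle.load(open('w15.pkl','rb'))
q=lambda a:(np.array(a,float)+.5)/2.2-.5+[130,100]
caps=q([(206,349),(278,348),(350,349),(206,418),(278,418),(350,418),(207,486),(278,486),(348,486)])
ex=q([(167,300),(389,300),(176,234),(381,234)])
le=np.array([(.022,-.022,-.055),(.022,.022,-.055),(.028,-.028,-.010),(.028,.028,-.010)])
for a in (None,ex):
  for sp in (.013,.0132,.0135,.014):
    R,t,e=blockpnp(caps,f,a,le if a is not None else None,sp); print(sp,R.round(3).tolist(),(t*1000).round(1),e.mean().round(2),e.max().round(1))
# same on w13 upright
s,f=pickle.load(open('w13.pkl','rb'))
q=lambda a:(np.array(a,float)+.5)/1.6-.5+[130,0]
caps=q([(149,426),(202,426),(255,426),(150,472),(202,471),(253,472),(152,513),(202,513),(252,513)])
ex=q([(121,390),(281,390),(125,311),(281,311)])
R,t,e=blockpnp(caps,f,ex,le); print(R.round(3).tolist(),(t*1000).round(1),e.mean())
E
```

```text
0.013 [[0.979, -0.003, -0.204], [0.002, 1.0, -0.005], [0.204, 0.004, 0.979]] [-5.7 -1.6 30.7] 0.11 0.3
0.0132 [[0.979, -0.003, -0.204], [0.002, 1.0, -0.005], [0.204, 0.004, 0.979]] [-6.8 -1.6 32.2] 0.11 0.3
0.0135 [[0.979, -0.003, -0.204], [0.002, 1.0, -0.005], [0.204, 0.004, 0.979]] [-8.4 -1.6 34.4] 0.11 0.3
0.014 [[0.979, -0.003, -0.204], [0.002, 1.0, -0.005], [0.204, 0.004, 0.979]] [-11.1  -1.6  38.1] 0.11 0.3
0.013 [[0.975, 0.001, -0.222], [-0.001, 1.0, 0.004], [0.222, -0.003, 0.975]] [-9.1 -1.1 33.5] 0.8 1.9
0.0132 [[0.976, 0.001, -0.216], [-0.001, 1.0, 0.004], [0.216, -0.003, 0.976]] [-9.2 -1.1 34.3] 0.63 1.5
0.0135 [[0.979, 0.001, -0.205], [-0.001, 1.0, 0.004], [0.205, -0.003, 0.979]] [-9.4 -1.1 35.6] 0.38 1.0
0.014 [[0.982, 0.001, -0.189], [-0.001, 1.0, 0.004], [0.189, -0.003, 0.982]] [-9.8 -1.1 37.7] 0.17 0.5
[[1.0, 0.006, 0.002], [-0.006, 1.0, 0.01], [-0.002, -0.01, 1.0]] [ 0.4 -0.8 37.5] 0.9723741331469525
```

```bash
python3 - <<'E'
from h import *
plan((.56,-.05,.2),0.0,fing=40,step=5)
E
```

```text
4 [[1.69,-3.06,-1.86,0.018,40],[1.63,-3.09,-1.86,0.018,40],[1.58,-3.12,-1.86,0.018,40],[1.52,-3.15,-1.86,0.018,40]]
```

Request:
{"api": "step_arm", "payload": {
  "increments": [
    [0, 0, -4, 0, 40],
    [0, 0, -3.5, 0, 40],
    [1.6, -3, 0, 0.02, 40],
    [1.6, -3.1, 0, 0.02, 40],
    [1.6, -3.1, 0, 0.02, 40],
    [1.5, -3.1, 0, 0.01, 40],
    [0, 0, 0, 0, 40],
    [0, 0, 5, 0, 40],
    [0, 0, 5, 0, 40],
    [0, 0, 4, 0, 40],
    [0, 0, 0, 0, 40]
  ]
}}

```text
t: 19.7
ee_pos: [0.5559, -0.0515, 0.057]
tool_rot: [[1.0, 0.001, -0.01], [0.001, -1.0, 0.003], [-0.01, -0.003, -1.0]]
force: [-0.3, -0.1, -2.8]
gripper_width: 0.512
```

```bash
python3 - <<'E'
from h import *
st(); grab('wrist','w16.png')
E
```

```text
t 19.7 p [ 0.5559 -0.0515  0.057 ] yaw 0.0011 F [-0.3 -0.1 -2.8] M [ 0.04 -0.01  0.04] w 0.512 j6 1.3
```

View pics/w16.png

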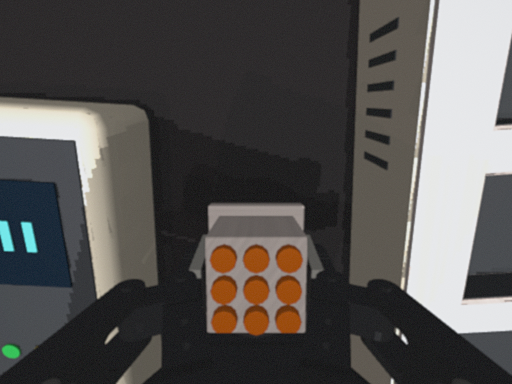

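Request:
{"api": "step_arm", "payload": {
  "increments": [
    [0, 0, 0.8, 0, 40],
    [0, 0, 0.4, 0, 40],
    [0, 0, 0.3, 0, 40],
    [0, 0, 0.3, 0, 40],
    [0, 0, 0.3, 0, 40],
    [0, 0, 0, 0, 40]
  ],
  "force": 25
}}

```text
t: 20.5
ee_pos: [0.5596, -0.0517, 0.04]
tool_rot: [[1.0, 0.002, -0.001], [0.002, -1.0, 0.0], [-0.001, -0.0, -1.0]]
force: [-0.2, -0.2, -3.3]
gripper_width: 0.504
```

```bash
python3 - <<'E'
from h import *
st()
E
```

```text
t 20.5 p [ 0.5596 -0.0517  0.04  ] yaw 0.0018 F [-0.2 -0.2 -3.3] M [-0.02 -0.05 -0.01] w 0.504 j6 1.3
```

Request:
{"api": "step_arm", "payload": {
  "increments": [
    [0, 0, 0.2, 0, 40],
    [0, 0, 0.2, 0, 40],
    [0, 0, 0.2, 0, 40],
    [0, 0, 0, 0, 40]
  ]
}}

```text
t: 21.0
ee_pos: [0.5603, -0.0518, 0.0382]
tool_rot: [[1.0, 0.002, -0.002], [0.002, -1.0, 0.0], [-0.002, -0.0, -1.0]]
force: [-10.0, 1.3, 18.4]
gripper_width: 0.506
```

```bash
python3 - <<'E'
from h import *
st()
E
```

```text
t 21.0 p [ 0.5603 -0.0518  0.0382] yaw 0.0025 F [-10.    1.3  18.4] M [ 0.36  1.57 -0.01] w 0.506 j6 1.3
```

Request:
{"api": "step_arm", "payload": {
  "increments": [
    [0, 0, 0.2, 0, 40],
    [0, 0, 0.1, 0, 40],
    [0, 0, 0, 0, 40],
    [0, 0, 0, 0, 55],
    [0, 0, 0, 0, 66],
    [0, 0, 0, 0, 66],
    [0, 0, -4, 0, 66],
    [-2, 0, -4, 0, 66],
    [-3, 0, -3, 0, 66],
    [0, 0, 0, 0, 66],
    [0, 0, 0, 0, 66]
  ]
}}

```text
t: 22.38
ee_pos: [0.5097, -0.0518, 0.1405]
tool_rot: [[1.0, 0.002, -0.001], [0.002, -1.0, 0.0], [-0.001, -0.0, -1.0]]
force: [0.7, 0.4, -0.9]
gripper_width: 0.658
```

```bash
python3 - <<'E'
from h import *
import pickle
st(); s,f=grab('wrist','w17.png'); pickle.dump((s,f),open('w17.pkl','wb'))
E
```

```text
t 22.38 p [ 0.5097 -0.0518  0.1405] yaw 0.0015 F [ 0.7  0.4 -0.9] M [-0.01  0.03 -0.05] w 0.658 j6 1.27
```

View pics/w17.png

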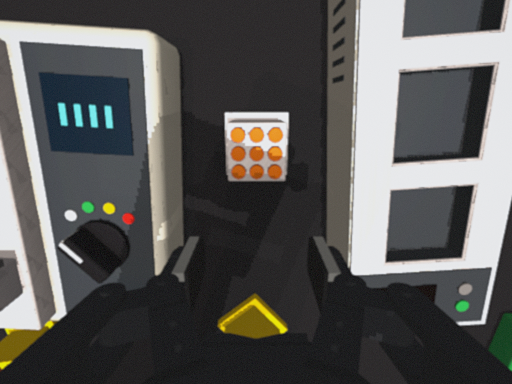

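```bash
python3 - <<'E'
from h import *
import pickle
s,f=pickle.load(open('w17.pkl','rb'))
c=capcent(f,(5,130,120),OR[1],(215,100,300,190)); print(len(c)); W=ray(c,.061,f,s); print((W*1000).round(1)); print(W.mean(0))
cv2.imwrite('pics/c13.png',cv2.resize(f['img'][95:200,205:305],None,fx=5,fy=5,interpolation=cv2.INTER_CUBIC))
E
```

```text
9
[[566.4 -37.1  61. ]
 [566.5 -50.5  61. ]
 [566.5 -63.9  61. ]
 [553.  -37.1  61. ]
 [553.  -50.5  61. ]
 [553.  -64.   61. ]
 [539.6 -37.2  61. ]
 [539.6 -50.6  61. ]
 [539.6 -64.1  61. ]]
[ 0.55302451 -0.0505686   0.061     ]
```

View pics/c13.png

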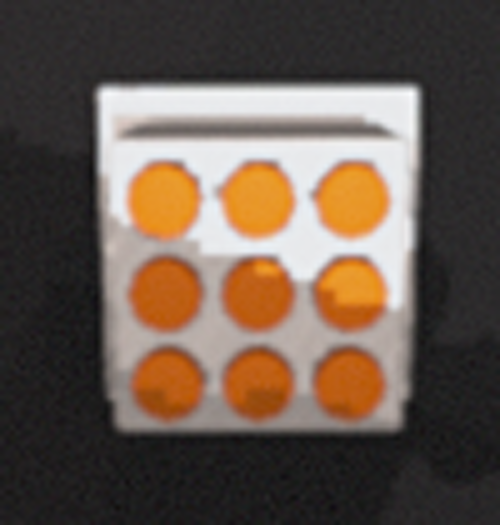

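Request:
{"api": "step_arm", "payload": {
  "increments": [
    [2, 0, 0, 0, 66],
    [2.3, 0, 2, 0, 66],
    [0, 0, 4, 0, 66],
    [0, 0, 3.4, 0, 66],
    [0, 0, 0, 0, 66],
    [0, 0, 0, 0, 66],
    [0, 0, 0, 0, 66]
  ],
  "force": 60
}}

```text
t: 23.3
ee_pos: [0.5542, -0.0521, 0.049]
tool_rot: [[1.0, 0.002, 0.003], [0.002, -1.0, -0.001], [0.003, 0.001, -1.0]]
force: [0.6, 0.4, 0.6]
gripper_width: 0.66
```

```bash
python3 - <<'E'
from h import *
st()
E
```

```text
t 23.3 p [ 0.5542 -0.0521  0.049 ] yaw 0.0018 F [0.6 0.4 0.6] M [-0.02  0.04 -0.04] w 0.66 j6 1.29
```

Request:
{"api": "step_arm", "payload": {
  "increments": [
    [-0.1, 0, 0.5, 0, 66],
    [0, 0, 0, 0, 66],
    [0, 0, 0, 0, 66],
    [0, 0, 0, 0, 40],
    [0, 0, 0, 0, 40],
    [0, 0, 0, 0, 40],
    [0, 0, 0, 0, 40]
  ],
  "force": 90
}}

```text
t: 24.18
ee_pos: [0.5523, -0.052, 0.0429]
tool_rot: [[1.0, 0.002, 0.001], [0.002, -1.0, -0.0], [0.001, 0.0, -1.0]]
force: [-0.4, 0.2, 4.5]
gripper_width: 0.5
```

```bash
python3 - <<'E'
from h import *
st()
c=plan((.5535,-.052,.20),0.0,fing=40,step=5)
plan((.426,-.179,.20),0.07,fing=40,step=5,cur=c)
E
```

```text
t 24.18 p [ 0.5523 -0.052   0.0429] yaw 0.0018 F [-0.4  0.2  4.5] M [-0.04  0.15 -0.01] w 0.5 j6 1.29
4 [[0.03,0.0,-3.93,0.0,40],[0.03,0.0,-3.93,0.0,40],[0.03,0.0,-3.93,0.0,40],[0.03,0.0,-3.93,0.0,40]]
4 [[-3.19,3.17,-0.0,-0.017,40],[-3.24,3.12,-0.0,-0.017,40],[-3.3,3.06,-0.0,-0.017,40],[-3.35,3.0,-0.0,-0.017,40]]
```

Request:
{"api": "step_arm", "payload": {
  "increments": [
    [0, 0, -3.5, 0, 40],
    [0, 0, -4.2, 0, 40],
    [0, 0, -4, 0, 40],
    [0, 0, -4, 0, 40],
    [-3.2, 3.2, 0, -0.017, 40],
    [-3.2, 3.1, 0, -0.017, 40],
    [-3.3, 3.1, 0, -0.017, 40],
    [-3.3, 3, 0, -0.017, 40],
    [0, 0, 0, 0, 40],
    [0, 0, 0, 0, 40],
    [0, 0, 0, 0, 40]
  ]
}}

```text
t: 25.55
ee_pos: [0.4254, -0.1785, 0.1987]
tool_rot: [[0.997, 0.071, -0.001], [0.071, -0.997, 0.001], [-0.001, -0.001, -1.0]]
force: [0.2, 0.4, -2.3]
gripper_width: 0.499
```

```bash
python3 - <<'E'
from h import *
import pickle
st(); s,f=grab('wrist','w18.png'); pickle.dump((s,f),open('w18.pkl','wb'))
cv2.imwrite('pics/c14.png',cv2.resize(f['img'][0:210,170:350],None,fx=3.5,fy=2.8,interpolation=cv2.INTER_CUBIC))
E
```

```text
t 25.55 p [ 0.4254 -0.1785  0.1987] yaw 0.0709 F [ 0.2  0.4 -2.3] M [-0.01  0.    0.  ] w 0.499 j6 0.88
```

View pics/c14.png

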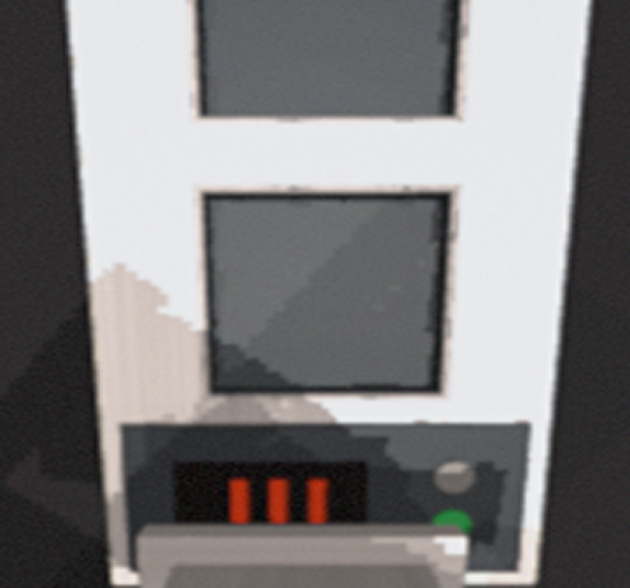

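```bash
python3 - <<'E'
from h import *
import pickle
s,f=pickle.load(open('w18.pkl','rb'))
q=lambda a:np.c_[(np.array(a,float)[:,0]+.5)/3.5-.5+170,(np.array(a,float)[:,1]+.5)/2.8-.5]
for a in ([(197,187),(460,187),(447,395),(208,395)],[(204,194),(449,194),(441,390),(212,390)]):
    W=ray(q(a),.075,f,s); c=W.mean(0); print((W*1000).round(1).tolist(),c.round(4))
    d=W[0]-W[1]; print(np.linalg.norm(d), np.arctan2(-d[0],d[1]))
W=ray(q([(190,119),(465,119)]),.075,f,s); print(W.round(4))
E
```

```text
[[529.9, -145.3, 75.0], [534.2, -205.9, 75.0], [474.8, -209.8, 75.0], [470.5, -150.4, 75.0]] [ 0.5024 -0.1778  0.075 ]
0.060771677790087866 0.07144339832468134
[[528.1, -147.0, 75.0], [532.2, -203.6, 75.0], [476.2, -208.1, 75.0], [472.2, -151.3, 75.0]] [ 0.5022 -0.1775  0.075 ]
0.05675157523612576 0.0714493094899459
[[ 0.5474 -0.143   0.075 ]
 [ 0.5518 -0.2049  0.075 ]]
```

Request:
{"api": "step_arm", "payload": {
  "increments": [
    [4, 0.3, 0, 0, 40],
    [3.6, 0.3, 2, 0, 40],
    [0, 0, 3, 0, 40],
    [0, 0, 2, 0, 40],
    [0, 0, 0, 0, 40],
    [0, 0, 0, 0, 40],
    [0, 0, 0, 0, 40]
  ]
}}

```text
t: 26.48
ee_pos: [0.5024, -0.1803, 0.1309]
tool_rot: [[0.998, 0.07, 0.002], [0.07, -0.998, -0.001], [0.002, 0.002, -1.0]]
force: [-0.2, -0.0, -3.0]
gripper_width: 0.497
```

```bash
python3 - <<'E'
from h import *
st(); plan((.5017,-.1791,.12),.0713,fing=40)
E
```

```text
t 26.48 p [ 0.5024 -0.1803  0.1309] yaw 0.07 F [-0.2 -0.  -3. ] M [ 0.01 -0.07  0.04] w 0.497 j6 0.97
1 [[-0.06,-0.13,1.09,-0.001,40]]
```

Request:
{"api": "step_arm", "payload": {
  "increments": [
    [-0.06, -0.12, 0.6, 0, 40],
    [0, 0, 0.4, 0, 40],
    [0, 0, 0, 0, 40],
    [0, 0, 0, 0, 40]
  ]
}}

```text
t: 26.98
ee_pos: [0.5007, -0.1789, 0.1193]
tool_rot: [[0.998, 0.07, -0.0], [0.07, -0.998, 0.0], [-0.0, -0.0, -1.0]]
force: [0.1, 0.2, -3.0]
gripper_width: 0.498
```

```bash
python3 - <<'E'
from h import *
st(); plan((.5017,-.1791,.115),.0713,fing=40)
E
```

```text
t 26.98 p [ 0.5007 -0.1789  0.1193] yaw 0.0696 F [ 0.1  0.2 -3. ] M [ 0.02  0.03 -0.04] w 0.498 j6 0.97
1 [[0.1,0.03,0.43,-0.002,40]]
```

Request:
{"api": "step_arm", "payload": {
  "increments": [
    [0.1, 0.02, 0.2, 0, 40],
    [0, 0, 0.3, 0, 40],
    [0, 0, 0.2, 0, 40],
    [0, 0, 0, 0, 40],
    [0, 0, 0, 0, 40]
  ]
}}

```text
t: 27.6
ee_pos: [0.5018, -0.179, 0.1124]
tool_rot: [[0.998, 0.07, 0.0], [0.07, -0.998, -0.0], [0.0, 0.0, -1.0]]
force: [0.1, -0.2, -2.9]
gripper_width: 0.501
```

```bash
python3 - <<'E'
from h import *
st(); plan((.5017,-.1791,.11),.0713,fing=40)
E
```

```text
t 27.6 p [ 0.5018 -0.179   0.1124] yaw 0.0697 F [ 0.1 -0.2 -2.9] M [ 0.02 -0.01 -0.1 ] w 0.501 j6 0.97
1 [[-0.01,0.01,0.24,-0.002,40]]
```

Request:
{"api": "step_arm", "payload": {
  "increments": [
    [0, 0, 0.4, 0, 40],
    [0, 0, 0.4, 0, 40],
    [0, 0, 0.4, 0, 40],
    [0, 0, 0.2, 0, 40],
    [0, 0, 0, 0, 40],
    [0, 0, 0, 0, 40]
  ]
}}

```text
t: 28.35
ee_pos: [0.5019, -0.179, 0.0984]
tool_rot: [[0.998, 0.07, 0.0], [0.07, -0.998, -0.0], [0.0, 0.0, -1.0]]
force: [0.6, -0.3, -2.9]
gripper_width: 0.497
```

```bash
python3 - <<'E'
from h import *
st()
E
```

```text
t 28.35 p [ 0.5019 -0.179   0.0984] yaw 0.0698 F [ 0.6 -0.3 -2.9] M [0.06 0.03 0.02] w 0.497 j6 0.97
```

Request:
{"api": "step_arm", "payload": {
  "increments": [
    [0, 0, 0.2, 0, 40],
    [0, 0, 0.2, 0, 40],
    [0, 0, 0, 0, 40],
    [0, 0, 0, 0, 40]
  ]
}}

```text
t: 28.85
ee_pos: [0.5022, -0.1792, 0.0979]
tool_rot: [[0.998, 0.07, -0.001], [0.07, -0.998, 0.0], [-0.001, -0.0, -1.0]]
force: [-7.6, 3.7, 14.9]
gripper_width: 0.506
```

```bash
python3 - <<'E'
from h import *
st()
E
```

```text
t 28.85 p [ 0.5022 -0.1792  0.0979] yaw 0.0701 F [-7.6  3.7 14.9] M [ 0.64  1.18 -0.02] w 0.506 j6 0.97
```

Request:
{"api": "step_arm", "payload": {
  "increments": [
    [0, 0, -0.2, 0, 50],
    [0, 0, 0, 0, 66],
    [0, 0, 0, 0, 66],
    [0, 0, -4, 0, 66],
    [0, 0, -5, 0, 66],
    [0, 0, -5, 0, 66],
    [0, 0, -2, 0, 66],
    [0, 0, 0, 0, 66]
  ]
}}

```text
t: 29.85
ee_pos: [0.5028, -0.1796, 0.2585]
tool_rot: [[0.998, 0.07, 0.004], [0.07, -0.998, -0.003], [0.004, 0.003, -1.0]]
force: [0.5, -0.6, -0.4]
gripper_width: 0.663
```

```bash
python3 - <<'E'
from h import *
st(); plan((.485,.25,.25),-.05,fing=66)
grab('wrist','w19.png')
E
```

```text
t 29.85 p [ 0.5028 -0.1796  0.2585] yaw 0.0697 F [ 0.5 -0.6 -0.4] M [ 0.04  0.01 -0.01] w 0.663 j6 0.97
9 [[0.14,-4.78,0.09,0.013,66],[0.07,-4.78,0.09,0.013,66],[0.01,-4.78,0.09,0.013,66],[-0.06,-4.78,0.09,0.013,66],[-0.12,-4.78,0.09,0.013,66],[-0.18,-4.77,0.09,0.013,66],[-0.25,-4.77,0.09,0.013,66],[-0.31,-4.77,0.09,0.013,66],[-0.37,-4.76,0.09,0.013,66]]
```

View pics/w19.png

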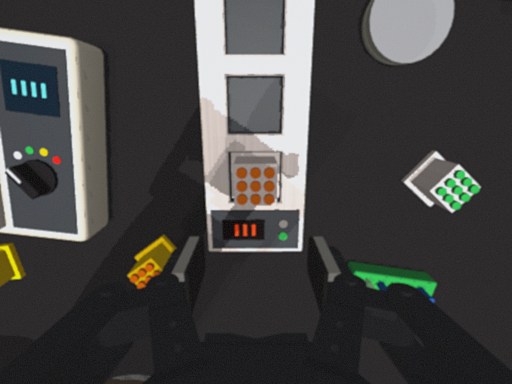

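Request:
{"api": "step_arm", "payload": {
  "increments": [
    [0.1, -4.8, 0, 0.013, 66],
    [0, -4.8, 0, 0.013, 66],
    [0, -4.8, 0, 0.013, 66],
    [0, -4.8, 0, 0.013, 66],
    [-0.1, -4.8, 0, 0.013, 66],
    [-0.2, -4.8, 0, 0.013, 66],
    [-0.2, -4.8, 0, 0.013, 66],
    [-0.3, -4.8, 0, 0.013, 66],
    [-0.4, -4.5, 0, 0.014, 66],
    [0, 0, 0, 0, 66],
    [0, 0, 0, 0, 66]
  ]
}}

```text
t: 31.28
ee_pos: [0.4823, 0.2495, 0.2543]
tool_rot: [[0.999, -0.048, -0.003], [-0.048, -0.999, -0.001], [-0.003, 0.002, -1.0]]
force: [-0.4, 0.2, 0.5]
gripper_width: 0.664
```

```bash
python3 - <<'E'
from h import *
import pickle
st(); s,f=grab('wrist','w20.png'); pickle.dump((s,f),open('w20.pkl','wb'))
E
```

```text
t 31.27 p [0.4823 0.2495 0.2543] yaw -0.0477 F [-0.4  0.2  0.5] M [ 0.01 -0.01  0.03] w 0.664 j6 1.91
```

View pics/w20.png

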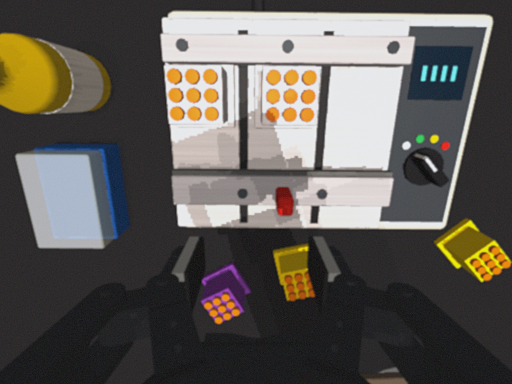

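```bash
python3 - <<'E'
from h import *
import pickle
s,f=pickle.load(open('w20.pkl','rb'))
for roi in ((255,60,325,128),(160,60,230,128)):
    c=capcent(f,(5,130,110),OR[1],roi); W=ray(c,.151,f,s); print(len(c),W.mean(0).round(4))
    v=W-W.mean(0); 
    i=np.argmax(v@[1,1,0]);j=np.argmax(v@[1,-1,0]); d=W[i]-W[j]; print('yaw',np.arctan2(-d[0],d[1]))
plan((.565,.217,.20),-.05,fing=66)
E
```

```text
9 [0.564  0.2206 0.151 ]
yaw -0.06224544877073172
9 [0.5682 0.2948 0.151 ]
yaw -0.06199913360859466
3 [[2.8,0.94,1.83,0.0,66],[2.8,0.93,1.83,0.0,66],[2.8,0.93,1.83,0.0,66]]
```

Request:
{"api": "step_arm", "payload": {
  "increments": [
    [2.8, 0.9, 1.8, 0.002, 66],
    [2.8, 0.9, 1.8, 0.002, 66],
    [2.7, 0.8, 1.5, 0.002, 66],
    [0, 0, 3, 0, 66],
    [0, 0, 0, 0, 66],
    [0, 0, 0, 0, 66]
  ]
}}

```text
t: 32.08
ee_pos: [0.5649, 0.2192, 0.1761]
tool_rot: [[0.998, -0.055, 0.001], [-0.055, -0.998, 0.0], [0.001, -0.0, -1.0]]
force: [-0.4, 0.3, 0.6]
gripper_width: 0.657
```

```bash
python3 - <<'E'
from h import *
st(); plan((.564,.2193,.132),-.056,fing=66)
E
```

```text
t 32.08 p [0.5649 0.2192 0.1761] yaw -0.0553 F [-0.4  0.3  0.6] M [ 0.04 -0.04 -0.04] w 0.657 j6 1.83
1 [[-0.09,-0.01,4.41,0.001,66]]
```

Request:
{"api": "step_arm", "payload": {
  "increments": [
    [-0.1, 0, 2.4, 0, 66],
    [0, 0, 2, 0, 66],
    [0, 0, 0, 0, 66],
    [0, 0, 0, 0, 66],
    [0, 0, 0, 0, 66],
    [0, 0, 0, 0, 40],
    [0, 0, 0, 0, 40],
    [0, 0, 0, 0, 40],
    [0, 0, 0, 0, 40]
  ]
}}

```text
t: 33.2
ee_pos: [0.5643, 0.22, 0.1328]
tool_rot: [[0.999, -0.054, 0.002], [-0.054, -0.999, -0.0], [0.002, -0.0, -1.0]]
force: [-1.4, -1.3, 6.1]
gripper_width: 0.504
```

```bash
python3 - <<'E'
from h import *
st(); s=r.read_state(); p=s['ee_pos']; c=plan((p[0],p[1],.25),None,fing=40)
plan((.58,-.172,.23),.07,fing=40,cur=c)
E
```

```text
t 33.2 p [0.5643 0.22   0.1328] yaw -0.0541 F [-1.4 -1.3  6.1] M [-0.27  0.22  0.  ] w 0.504 j6 1.83
3 [[0.0,-0.0,-3.91,-0.0,40],[0.0,-0.0,-3.91,-0.0,40],[0.0,-0.0,-3.91,-0.0,40]]
8 [[0.46,4.88,0.25,-0.016,40],[0.38,4.89,0.25,-0.016,40],[0.31,4.89,0.25,-0.016,40],[0.23,4.9,0.25,-0.016,40],[0.16,4.9,0.25,-0.016,40],[0.08,4.9,0.25,-0.016,40],[0.01,4.9,0.25,-0.016,40],[-0.07,4.9,0.25,-0.016,40]]
```

Request:
{"api": "step_arm", "payload": {
  "increments": [
    [0, 0, -3, 0, 40],
    [0, 0, -4.5, 0, 40],
    [0, 0, -4.2, 0, 40],
    [0.4, 4.9, 0.2, -0.015, 40],
    [0.4, 4.9, 0.2, -0.016, 40],
    [0.3, 4.9, 0.2, -0.016, 40],
    [0.2, 4.9, 0.2, -0.015, 40],
    [0.2, 4.9, 0.2, -0.016, 40],
    [0.1, 4.9, 0.2, -0.016, 40],
    [0, 4.9, 0.2, -0.015, 40],
    [-0.1, 4.9, 0.2, -0.016, 40],
    [0, 0, 0, 0, 40]
  ]
}}

```text
t: 34.7
ee_pos: [0.5774, -0.1752, 0.2296]
tool_rot: [[0.998, 0.066, -0.003], [0.066, -0.998, 0.001], [-0.003, -0.001, -1.0]]
force: [-0.3, -0.2, -4.1]
gripper_width: 0.497
```

Request:
{"api": "step_arm", "payload": {
  "increments": [
    [0, 0, 3, 0, 40],
    [0, 0, 4, 0, 40],
    [0, 0, 2.5, 0, 40],
    [0, 0, 0, 0, 40],
    [0, 0, 0, 0, 40],
    [0, 0, 0, 0, 40]
  ]
}}

```text
t: 35.45
ee_pos: [0.5798, -0.1725, 0.1393]
tool_rot: [[0.997, 0.071, 0.003], [0.071, -0.997, -0.001], [0.003, 0.002, -1.0]]
force: [-0.2, 0.1, -3.8]
gripper_width: 0.498
```

```bash
python3 - <<'E'
from h import *
st(); plan((.5805,-.1735,.119),.071,fing=40); grab('wrist','w21.png')
E
```

```text
t 35.45 p [ 0.5798 -0.1725  0.1393] yaw 0.071 F [-0.2  0.1 -3.8] M [ 0.01  0.02 -0.02] w 0.498 j6 1.04
1 [[0.07,0.1,2.03,0.0,40]]
```

View pics/w21.png

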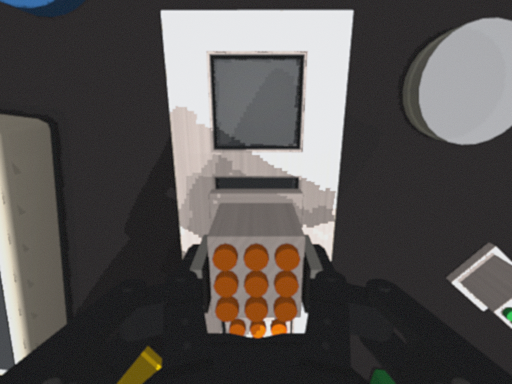

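Request:
{"api": "step_arm", "payload": {
  "increments": [
    [0.07, 0.1, 1, 0, 40],
    [0, 0, 0.9, 0, 40],
    [0, 0, 0, 0, 40],
    [0, 0, 0, 0, 40],
    [0, 0, 0, 0, 40]
  ]
}}

```text
t: 36.12
ee_pos: [0.5796, -0.1733, 0.1186]
tool_rot: [[0.998, 0.071, 0.0], [0.071, -0.998, -0.0], [0.0, 0.0, -1.0]]
force: [0.3, 0.5, -4.8]
gripper_width: 0.503
```

```bash
python3 - <<'E'
from h import *
st(); plan((.5805,-.1735,.113),.071,fing=40)
E
```

```text
t 36.12 p [ 0.5796 -0.1733  0.1186] yaw 0.0707 F [ 0.3  0.5 -4.8] M [ 0.01 -0.04 -0.01] w 0.503 j6 1.04
1 [[0.09,0.02,0.56,-0.0,40]]
```

Request:
{"api": "step_arm", "payload": {
  "increments": [
    [0.09, 0.02, 0.2, 0, 40],
    [0, 0, 0.3, 0, 40],
    [0, 0, 0.2, 0, 40],
    [0, 0, 0, 0, 40],
    [0, 0, 0, 0, 40]
  ]
}}

```text
t: 36.75
ee_pos: [0.5804, -0.1734, 0.1113]
tool_rot: [[0.997, 0.071, 0.0], [0.071, -0.997, 0.0], [0.0, -0.0, -1.0]]
force: [0.1, -0.6, -4.2]
gripper_width: 0.495
```

```bash
python3 - <<'E'
from h import *
st()
E
```

```text
t 36.75 p [ 0.5804 -0.1734  0.1113] yaw 0.0708 F [ 0.1 -0.6 -4.2] M [0.05 0.02 0.04] w 0.495 j6 1.04
```

Entering freely; press home.

Request:
{"api": "step_arm", "payload": {
  "increments": [
    [0, 0, 0.4, 0, 40],
    [0, 0, 0.4, 0, 40],
    [0, 0, 0.4, 0, 40],
    [0, 0, 0.3, 0, 40],
    [0, 0, 0.2, 0, 40],
    [0, 0, 0, 0, 40],
    [0, 0, 0, 0, 40]
  ]
}}

```text
t: 37.62
ee_pos: [0.5802, -0.1733, 0.0978]
tool_rot: [[0.997, 0.071, -0.002], [0.071, -0.997, 0.0], [-0.002, -0.001, -1.0]]
force: [-9.3, 2.1, 12.3]
gripper_width: 0.501
```

```bash
python3 - <<'E'
from h import *
st()
E
```

```text
t 37.62 p [ 0.5802 -0.1733  0.0978] yaw 0.0712 F [-9.3  2.1 12.3] M [0.54 1.4  0.01] w 0.501 j6 1.04
```

Request:
{"api": "step_arm", "payload": {
  "increments": [
    [0, 0, -0.2, 0, 50],
    [0, 0, 0, 0, 66],
    [0, 0, 0, 0, 66],
    [0, 0, -4, 0, 66],
    [0, 0, -5, 0, 66],
    [0, 0, -5, 0, 66],
    [0, 0, 0, 0, 66]
  ]
}}

```text
t: 38.5
ee_pos: [0.5833, -0.1748, 0.2429]
tool_rot: [[0.997, 0.071, 0.011], [0.071, -0.997, -0.005], [0.011, 0.006, -1.0]]
force: [0.4, 0.3, -0.3]
gripper_width: 0.658
```

```bash
python3 - <<'E'
from h import *
st(); plan((.568,.2935,.24),-.056,fing=66)
E
```

```text
t 38.5 p [ 0.5833 -0.1748  0.2429] yaw 0.0708 F [ 0.4  0.3 -0.3] M [-0.03  0.03  0.03] w 0.658 j6 1.04
10 [[0.18,-4.68,0.03,0.013,66],[0.12,-4.68,0.03,0.013,66],[0.06,-4.68,0.03,0.013,66],[0.0,-4.69,0.03,0.013,66],[-0.06,-4.68,0.03,0.013,66],[-0.12,-4.68,0.03,0.013,66],[-0.18,-4.68,0.03,0.013,66],[-0.24,-4.68,0.03,0.013,66],[-0.3,-4.68,0.03,0.013,66],[-0.36,-4.67,0.03,0.013,66]]
```

Request:
{"api": "step_arm", "payload": {
  "increments": [
    [0.2, -4.7, 0, 0.013, 66],
    [0.1, -4.7, 0, 0.013, 66],
    [0.1, -4.7, 0, 0.013, 66],
    [0, -4.7, 0, 0.012, 66],
    [0, -4.7, 0, 0.013, 66],
    [-0.1, -4.7, 0, 0.013, 66],
    [-0.2, -4.7, 0, 0.012, 66],
    [-0.3, -4.7, 0, 0.013, 66],
    [-0.3, -4.7, 0, 0.013, 66],
    [-0.4, -4.7, 0, 0.012, 66],
    [0, 0, 0, 0, 66],
    [0, 0, 0, 0, 66]
  ]
}}

```text
t: 40.0
ee_pos: [0.5648, 0.2965, 0.2351]
tool_rot: [[0.998, -0.056, -0.002], [-0.056, -0.998, -0.001], [-0.002, 0.001, -1.0]]
force: [0.5, -0.1, 0.8]
gripper_width: 0.662
```

```bash
python3 - <<'E'
from h import *
s,f=grab('wrist','w22.png');st(); plan((.568,.2935,.14),-.056,fing=66)
c=capcent(f,(5,130,110),OR[1],(180,160,330,240)); print(len(c),ray(c,.151,f,s).mean(0))
E
```

```text
t 40.05 p [0.5651 0.296  0.2354] yaw -0.0568 F [ 0.3 -0.9  0.8] M [-0.01  0.01  0.  ] w 0.657 j6 1.95
2 [[0.15,0.11,4.77,-0.0,66],[0.15,0.11,4.77,-0.0,66]]
9 [0.56931351 0.29528982 0.151     ]
```

View pics/w22.png

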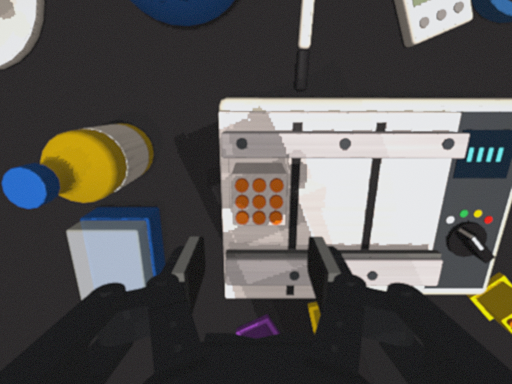

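Request:
{"api": "step_arm", "payload": {
  "increments": [
    [0.3, 0.2, 3, 0, 66],
    [0, 0, 4, 0, 66],
    [0, 0, 2.6, 0, 66],
    [0, 0, 0, 0, 66],
    [0, 0, 0, 0, 66],
    [0, 0, 0, 0, 66]
  ]
}}

```text
t: 40.8
ee_pos: [0.5693, 0.2947, 0.1425]
tool_rot: [[0.998, -0.057, 0.003], [-0.057, -0.998, 0.001], [0.003, -0.001, -1.0]]
force: [0.5, 0.6, 0.7]
gripper_width: 0.659
```

```bash
python3 - <<'E'
from h import *
st(); plan((.5682,.294,.132),-.056,fing=66)
E
```

```text
t 40.8 p [0.5693 0.2947 0.1425] yaw -0.0568 F [0.5 0.6 0.7] M [-0.02 -0.01  0.  ] w 0.659 j6 1.95
1 [[-0.11,0.08,1.05,-0.001,66]]
```

Request:
{"api": "step_arm", "payload": {
  "increments": [
    [-0.1, 0.06, 0.9, 0, 66],
    [0, 0, 0, 0, 66],
    [0, 0, 0, 0, 66],
    [0, 0, 0, 0, 40],
    [0, 0, 0, 0, 40],
    [0, 0, 0, 0, 40],
    [0, 0, 0, 0, 40]
  ]
}}

```text
t: 41.68
ee_pos: [0.5673, 0.2942, 0.1318]
tool_rot: [[0.998, -0.056, 0.001], [-0.056, -0.998, 0.0], [0.001, -0.0, -1.0]]
force: [-1.4, -0.2, 2.6]
gripper_width: 0.507
```

```bash
python3 - <<'E'
from h import *
st(); s=r.read_state(); p=s['ee_pos']; c=plan((p[0],p[1],.25),None,fing=40)
plan((.658,-.168,.23),.071,fing=40,cur=c)
E
```

```text
t 41.67 p [0.5673 0.2942 0.1318] yaw -0.0561 F [-1.4 -0.2  2.6] M [-0.14  0.08  0.05] w 0.507 j6 1.95
3 [[0.0,-0.0,-3.94,-0.0,40],[0.0,-0.0,-3.94,-0.0,40],[0.0,-0.0,-3.94,-0.0,40]]
10 [[1.17,4.56,0.2,-0.013,40],[1.11,4.58,0.2,-0.013,40],[1.05,4.59,0.2,-0.013,40],[0.99,4.6,0.2,-0.013,40],[0.93,4.62,0.2,-0.013,40],[0.87,4.63,0.2,-0.013,40],[0.81,4.64,0.2,-0.013,40],[0.76,4.65,0.2,-0.013,40],[0.7,4.66,0.2,-0.013,40],[0.64,4.67,0.2,-0.013,40]]
```

Request:
{"api": "step_arm", "payload": {
  "increments": [
    [0, 0, -3.5, 0, 40],
    [0, 0, -4.5, 0, 40],
    [1.2, 4.6, -3, -0.013, 40],
    [1.1, 4.6, 0, -0.013, 40],
    [1, 4.6, 0, -0.012, 40],
    [1, 4.6, 0.2, -0.013, 40],
    [0.9, 4.6, 0.2, -0.013, 40],
    [0.9, 4.6, 0.2, -0.012, 40],
    [0.8, 4.6, 0.2, -0.013, 40],
    [0.8, 4.6, 0.2, -0.013, 40],
    [0.7, 4.7, 0.2, -0.012, 40],
    [0.6, 4.7, 0.2, -0.013, 40]
  ]
}}

```text
t: 43.18
ee_pos: [0.6567, -0.1691, 0.2245]
tool_rot: [[0.997, 0.071, -0.004], [0.071, -0.997, 0.002], [-0.003, -0.002, -1.0]]
force: [-0.2, -0.0, -3.4]
gripper_width: 0.5
```

Request:
{"api": "step_arm", "payload": {
  "increments": [
    [0, 0, 2, 0, 40],
    [0, 0, 4, 0, 40],
    [0, 0, 3, 0, 40],
    [0, 0, 0, 0, 40],
    [0, 0, 0, 0, 40],
    [0, 0, 0, 0, 40]
  ]
}}

```text
t: 43.92
ee_pos: [0.6587, -0.1682, 0.1396]
tool_rot: [[0.997, 0.071, 0.003], [0.071, -0.997, -0.001], [0.003, 0.002, -1.0]]
force: [-0.0, -0.5, -3.8]
gripper_width: 0.498
```

```bash
python3 - <<'E'
from h import *
st(); plan((.6571,-.168,.118),.071,fing=40)
E
```

```text
t 43.92 p [ 0.6587 -0.1682  0.1396] yaw 0.0712 F [-0.  -0.5 -3.8] M [ 0.04 -0.01  0.03] w 0.498 j6 1.1
1 [[-0.16,-0.03,2.16,0.0,40]]
```

Request:
{"api": "step_arm", "payload": {
  "increments": [
    [-0.1, 0, 1, 0, 40],
    [0, 0, 0.9, 0, 40],
    [0, 0, 0, 0, 40],
    [0, 0, 0, 0, 40],
    [0, 0, 0, 0, 40]
  ]
}}

```text
t: 44.55
ee_pos: [0.6568, -0.1683, 0.1187]
tool_rot: [[0.997, 0.071, 0.001], [0.071, -0.997, -0.0], [0.001, 0.0, -1.0]]
force: [-0.4, 0.0, -4.0]
gripper_width: 0.503
```

```bash
python3 - <<'E'
from h import *
st(); plan((.6571,-.168,.112),.071,fing=40)
E
```

```text
t 44.55 p [ 0.6568 -0.1683  0.1187] yaw 0.0707 F [-0.4  0.  -4. ] M [-0.    0.01 -0.02] w 0.503 j6 1.1
1 [[0.03,-0.03,0.67,-0.0,40]]
```

Request:
{"api": "step_arm", "payload": {
  "increments": [
    [0.02, -0.02, 0.3, 0, 40],
    [0, 0, 0.3, 0, 40],
    [0, 0, 0.2, 0, 40],
    [0, 0, 0, 0, 40],
    [0, 0, 0, 0, 40]
  ]
}}

```text
t: 45.18
ee_pos: [0.6568, -0.168, 0.1104]
tool_rot: [[0.997, 0.071, 0.0], [0.071, -0.997, 0.0], [0.0, -0.0, -1.0]]
force: [-0.5, 0.2, -4.9]
gripper_width: 0.495
```

```bash
python3 - <<'E'
from h import *
st()
E
```

```text
t 45.17 p [ 0.6568 -0.168   0.1104] yaw 0.0707 F [-0.5  0.2 -4.9] M [ 0.01 -0.06 -0.01] w 0.495 j6 1.1
```

Request:
{"api": "step_arm", "payload": {
  "increments": [
    [0, 0, 0.4, 0, 40],
    [0, 0, 0.4, 0, 40],
    [0, 0, 0.4, 0, 40],
    [0, 0, 0.3, 0, 40],
    [0, 0, 0.2, 0, 40],
    [0, 0, 0, 0, 40],
    [0, 0, 0, 0, 40]
  ]
}}

```text
t: 46.05
ee_pos: [0.6568, -0.168, 0.0968]
tool_rot: [[0.997, 0.071, -0.001], [0.071, -0.997, 0.0], [-0.001, -0.0, -1.0]]
force: [-7.3, 2.1, 9.1]
gripper_width: 0.5
```

```bash
python3 - <<'E'
from h import *
st()
E
```

```text
t 46.05 p [ 0.6568 -0.168   0.0968] yaw 0.071 F [-7.3  2.1  9.1] M [ 0.44  1.18 -0.01] w 0.5 j6 1.1
```

Request:
{"api": "step_arm", "payload": {
  "increments": [
    [0, 0, -0.2, 0, 50],
    [0, 0, 0, 0, 66],
    [0, 0, 0, 0, 66],
    [0, 0, -4, 0, 66],
    [0, 0, -5, 0, 66],
    [0, 0, -5, 0, 66],
    [0, 0, 0, 0, 66]
  ]
}}

```text
t: 46.92
ee_pos: [0.6597, -0.1692, 0.2426]
tool_rot: [[0.997, 0.071, 0.012], [0.071, -0.997, -0.005], [0.011, 0.006, -1.0]]
force: [-0.7, -0.4, -0.4]
gripper_width: 0.659
```

```bash
python3 - <<'E'
from h import *
s,f=grab('top','t2.png');st()
c=capcent(f,(45,120,80),(85,255,255),(390,160,470,230)); print(len(c),c.mean(0),ray([c.mean(0)],.061,f))
E
```

```text
t 46.98 p [ 0.6583 -0.1686  0.2389] yaw 0.0707 F [ 0.9 -0.3 -0.3] M [ 0.05 -0.02  0.02] w 0.661 j6 1.1
0 [nan nan] [[nan nan nan]]<stdin>:3: RuntimeWarning: Mean of empty slice.
  ret = um.true_divide(
```

View pics/t2.png

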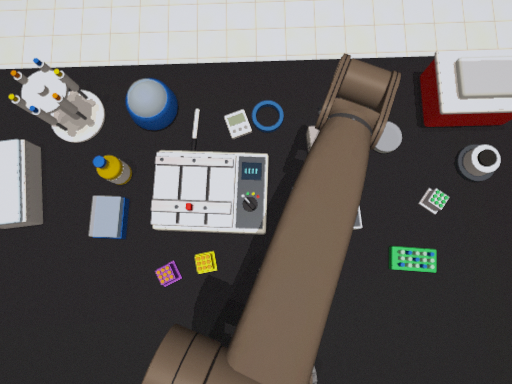

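```bash
python3 - <<'E'
from h import *
s,f=grab('top')
print(ray([(438,199)],.061,f)); W=ray([(438,199)],.061,f)[0]
plan((W[0]-.07,W[1],.24),.07,fing=66)
E
```

```text
[[ 0.48783931 -0.46310163  0.061     ]]
8 [[-3.24,3.47,-0.05,0.0,66],[-3.24,3.47,-0.05,0.0,66],[-3.24,3.47,-0.05,0.0,66],[-3.24,3.47,-0.05,0.0,66],[-3.24,3.47,-0.05,0.0,66],[-3.24,3.47,-0.05,0.0,66],[-3.24,3.47,-0.05,0.0,66],[-3.24,3.47,-0.05,0.0,66]]
```

Request:
{"api": "step_arm", "payload": {
  "increments": [
    [-3.2, 3.5, 0, 0, 66],
    [-3.2, 3.5, 0, 0, 66],
    [-3.3, 3.5, 0, 0, 66],
    [-3.2, 3.5, 0, 0, 66],
    [-3.2, 3.5, 0, 0, 66],
    [-3.3, 3.5, 0, 0, 66],
    [-3.2, 3.4, 0, 0, 66],
    [-3.2, 3.4, 0, 0, 66],
    [0, 0, 0, 0, 66],
    [0, 0, 0, 0, 66]
  ]
}}

```text
t: 48.28
ee_pos: [0.4187, -0.4627, 0.2333]
tool_rot: [[0.998, 0.07, -0.002], [0.07, -0.998, 0.003], [-0.001, -0.003, -1.0]]
force: [-0.2, 0.7, -0.6]
gripper_width: 0.658
```

```bash
python3 - <<'E'
from h import *
import pickle
s,f=grab('wrist','w23.png');st();pickle.dump((s,f),open('w23.pkl','wb'))
grab('top','t3.png')
E
```

```text
t 48.33 p [ 0.4192 -0.4624  0.2337] yaw 0.0714 F [ 0.5 -0.1  0.3] M [-0.02 -0.01  0.01] w 0.662 j6 0.5
```

View pics/w23.png

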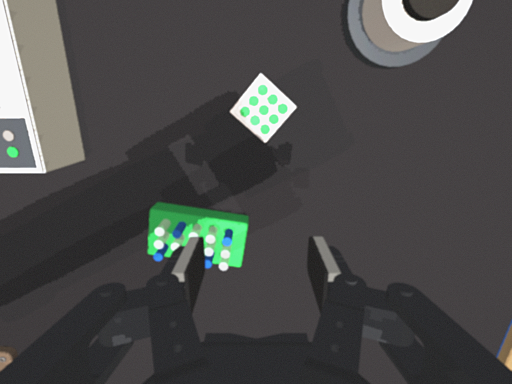

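View pics/t3.png

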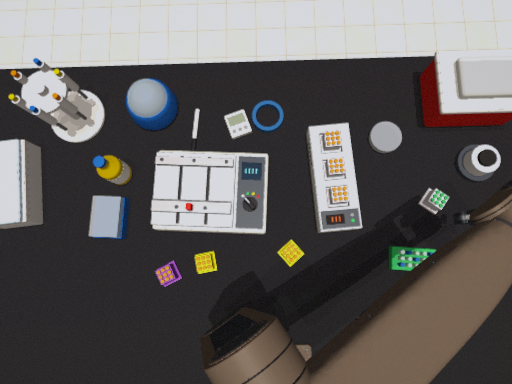

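```bash
python3 - <<'E'
from h import *
import pickle
s,f=pickle.load(open('w23.pkl','rb'))
c=capcent(f,(45,100,80),(85,255,255),(225,65,305,150)); print(len(c),c.round(0).tolist())
n=cv2.connectedComponentsWithStats(cv2.inRange(cv2.cvtColor(f['img'][65:150,225:305],cv2.COLOR_BGR2HSV),(45,80,80),(85,255,255)))
c=n[3][1:][n[2][1:,4]>15]+[225,65]; print(len(c))
W=ray(c,.061,f,s); print(W.mean(0).round(4))
(_,sz,a)=cv2.minAreaRect((W[:,:2]*1000).astype(np.float32)); print(sz,a,np.radians(a))
cv2.imwrite('pics/c15.png',cv2.resize(f['img'][55:155,215:315],None,fx=5,fy=5,interpolation=cv2.INTER_CUBIC))
E
```

```text
4 [[262.0, 90.0], [272.0, 99.0], [282.0, 108.0], [245.0, 111.0]]
9
[ 0.4909 -0.4632  0.061 ]
(27.005455017089844, 27.102785110473633) 53.217987060546875 0.9288290954902818
```

View pics/c15.png

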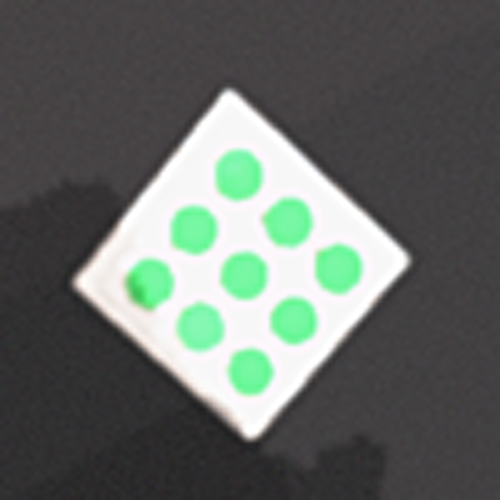

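```bash
python3 - <<'E'
from h import *
import pickle
s,f=pickle.load(open('w23.pkl','rb'))
print(ray([(153,203),(248,214),(242,267),(150,248)],.045,f,s).round(3))
j=s['ee_pos']
plan((.491,-.4645,.2),-.642,fing=70)
plan((.491,-.4645,.2),.929,fing=70)
E
```

```text
[[ 0.376 -0.342  0.045]
 [ 0.371 -0.455  0.045]
 [ 0.298 -0.452  0.045]
 [ 0.317 -0.336  0.045]]
5 [[1.42,0.15,0.68,0.143,70],[1.43,-0.06,0.68,0.143,70],[1.41,-0.26,0.68,0.143,70],[1.35,-0.46,0.68,0.143,70],[1.28,-0.64,0.68,0.143,70]]
6 [[1.19,0.12,0.57,-0.143,70],[1.16,0.29,0.57,-0.143,70],[1.1,0.45,0.57,-0.143,70],[1.03,0.6,0.57,-0.143,70],[0.93,0.74,0.57,-0.143,70],[0.82,0.87,0.57,-0.143,70]]
```

Request:
{"api": "step_arm", "payload": {
  "increments": [
    [1.4, 0.1, 0.7, 0.143, 70],
    [1.4, -0.1, 0.7, 0.143, 70],
    [1.4, -0.3, 0.7, 0.143, 70],
    [1.4, -0.5, 0.7, 0.143, 70],
    [1.3, -0.6, 0.6, 0.142, 70],
    [0, 0, 5, 0, 70],
    [0, 0, 4, 0, 70],
    [0, 0, 0, 0, 70],
    [0, 0, 0, 0, 70],
    [0, 0, 0, 0, 70]
  ]
}}

```text
t: 49.62
ee_pos: [0.4919, -0.4659, 0.1145]
tool_rot: [[0.8, -0.599, 0.003], [-0.599, -0.8, -0.004], [0.005, 0.001, -1.0]]
force: [-1.0, -0.1, -0.7]
gripper_width: 0.694
```

```bash
python3 - <<'E'
from h import *
s,f=grab('wrist','w24.png');st(); plan((.491,-.4645,.042),-.642,fing=70)
E
```

```text
t 49.67 p [ 0.4917 -0.4659  0.1143] yaw -0.643 F [ 0.4  0.2 -0.4] M [0.01 0.02 0.01] w 0.698 j6 1.31
2 [[-0.07,-0.03,3.61,-0.0,70],[-0.07,-0.03,3.61,-0.0,70]]
```

View pics/w24.png

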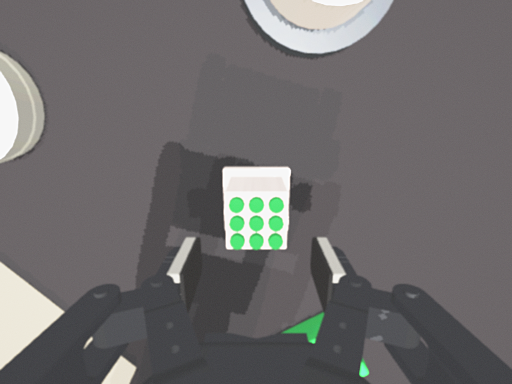

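Request:
{"api": "step_arm", "payload": {
  "increments": [
    [-0.1, -0.05, 3, 0, 70],
    [0, 0, 3, 0, 70],
    [0, 0, 1, 0, 70],
    [0, 0, 0, 0, 70],
    [0, 0, 0, 0, 70],
    [0, 0, 0, 0, 70]
  ]
}}

```text
t: 50.42
ee_pos: [0.4908, -0.4646, 0.0431]
tool_rot: [[0.8, -0.6, 0.002], [-0.6, -0.8, -0.002], [0.003, 0.001, -1.0]]
force: [0.2, -0.3, -0.1]
gripper_width: 0.7
```

```bash
python3 - <<'E'
from h import *
st()
E
```

```text
t 50.42 p [ 0.4908 -0.4646  0.0431] yaw -0.6432 F [ 0.2 -0.3 -0.1] M [ 0.01  0.04 -0.06] w 0.7 j6 1.31
```

Request:
{"api": "step_arm", "payload": {
  "increments": [
    [0, 0, 0, 0, 40],
    [0, 0, 0, 0, 40],
    [0, 0, 0, 0, 40],
    [0, 0, 0, 0, 40],
    [0, 0, 0, 0, 40]
  ]
}}

```text
t: 51.05
ee_pos: [0.4907, -0.4645, 0.0428]
tool_rot: [[0.8, -0.6, 0.001], [-0.6, -0.8, -0.002], [0.002, 0.001, -1.0]]
force: [-0.8, 0.6, 5.1]
gripper_width: 0.503
```

```bash
python3 - <<'E'
from h import *
st()
s=r.read_state();p=s['ee_pos'];c=plan((p[0],p[1],.26),fing=40)
plan((.55,.219,.26),-.055,fing=40,cur=c)
E
```

```text
t 51.05 p [ 0.4907 -0.4645  0.0428] yaw -0.6433 F [-0.8  0.6  5.1] M [0.09 0.11 0.01] w 0.503 j6 1.31
5 [[0.0,-0.0,-4.34,-0.0,40],[0.0,-0.0,-4.34,-0.0,40],[0.0,-0.0,-4.34,-0.0,40],[0.0,-0.0,-4.34,-0.0,40],[0.0,-0.0,-4.34,-0.0,40]]
14 [[-2.59,-4.16,-0.0,-0.042,40],[-2.41,-4.27,-0.0,-0.042,40],[-2.23,-4.36,-0.0,-0.042,40],[-2.05,-4.45,-0.0,-0.042,40],[-1.86,-4.54,-0.0,-0.042,40],[-1.66,-4.61,-0.0,-0.042,40],[-1.47,-4.68,-0.0,-0.042,40],[-1.27,-4.73,-0.0,-0.042,40],[-1.07,-4.78,-0.0,-0.042,40],[-0.87,-4.82,-0.0,-0.042,40],[-0.67,-4.86,-0.0,-0.042,40],[-0.46,-4.88,-0.0,-0.042,40],[-0.26,-4.89,-0.0,-0.042,40],[-0.05,-4.9,-0.0,-0.042,40]]
```

Request:
{"api": "step_arm", "payload": {
  "increments": [
    [0, 0, -3.4, 0, 40],
    [0, 0, -4.5, 0, 40],
    [0, 0, -4.5, 0, 40],
    [0, 0, -4.5, 0, 40],
    [0, 0, -4.5, 0, 40],
    [-2.6, -4.2, 0, -0.042, 40],
    [-2.4, -4.3, 0, -0.042, 40],
    [-2.2, -4.4, 0, -0.042, 40],
    [-2, -4.5, 0, -0.042, 40],
    [-1.9, -4.5, 0, -0.042, 40],
    [-1.7, -4.6, 0, -0.042, 40],
    [-1.5, -4.7, 0, -0.042, 40]
  ]
}}

```text
t: 52.55
ee_pos: [0.519, -0.1187, 0.253]
tool_rot: [[0.94, -0.341, -0.003], [-0.341, -0.94, 0.002], [-0.004, -0.0, -1.0]]
force: [0.9, 0.2, -3.5]
gripper_width: 0.502
```

Request:
{"api": "step_arm", "payload": {
  "increments": [
    [-1.3, -4.7, 0, -0.042, 40],
    [-1.1, -4.8, 0, -0.042, 40],
    [-0.9, -4.8, 0, -0.042, 40],
    [-0.7, -4.9, 0, -0.042, 40],
    [-0.5, -4.9, 0, -0.042, 40],
    [-0.3, -4.9, 0, -0.042, 40],
    [0, -4.9, 0, -0.042, 40],
    [0, 0, 0, 0, 40],
    [0, 0, 0, 0, 40]
  ]
}}

```text
t: 53.68
ee_pos: [0.5475, 0.2214, 0.2533]
tool_rot: [[0.998, -0.055, -0.003], [-0.055, -0.999, -0.001], [-0.003, 0.002, -1.0]]
force: [0.4, -0.8, -3.9]
gripper_width: 0.497
```

```bash
python3 - <<'E'
from h import *
s,f=grab('wrist','w25.png');st();plan((.560,.2195,.16),-.055,fing=40)
E
```

```text
t 53.73 p [0.5478 0.2209 0.2538] yaw -0.0559 F [ 0.   0.5 -3.7] M [ 0.02 -0.   -0.03] w 0.499 j6 1.84
2 [[0.61,0.03,4.69,-0.0,40],[0.61,0.03,4.69,-0.0,40]]
```

View pics/w25.png

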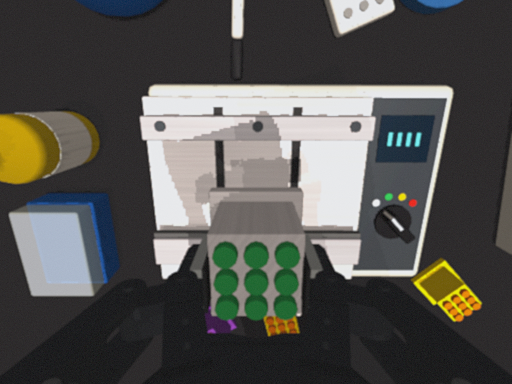

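Request:
{"api": "step_arm", "payload": {
  "increments": [
    [0.6, 0, 3, 0, 40],
    [0.5, 0, 4, 0, 40],
    [0, 0, 3, 0, 40],
    [0, 0, 0, 0, 40],
    [0, 0, 0, 0, 40],
    [0, 0, 0, 0, 40]
  ]
}}

```text
t: 54.48
ee_pos: [0.5609, 0.2211, 0.1578]
tool_rot: [[0.998, -0.056, 0.004], [-0.056, -0.998, 0.001], [0.004, -0.001, -1.0]]
force: [-0.6, -0.1, -3.7]
gripper_width: 0.5
```

```bash
python3 - <<'E'
from h import *
s,f=grab('wrist','w26.png');st();plan((.560,.2195,.1328),-.055,fing=40)
E
```

```text
t 54.52 p [0.5607 0.2211 0.1576] yaw -0.0555 F [ 0.3  0.  -3. ] M [-0.02 -0.01  0.04] w 0.5 j6 1.83
1 [[-0.06,0.17,2.48,-0.001,40]]
```

View pics/w26.png

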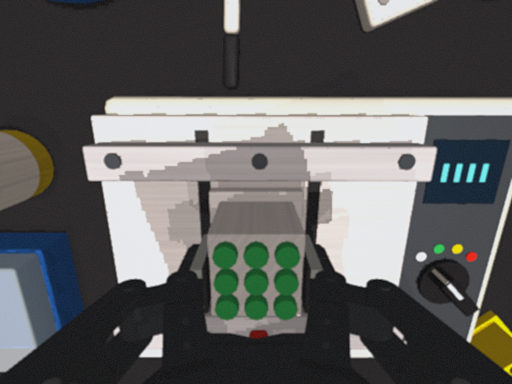

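Clear of the fixed jaw; lower onto the deck.

Request:
{"api": "step_arm", "payload": {
  "increments": [
    [-0.05, 0.1, 1, 0, 40],
    [0, 0, 0.8, 0, 40],
    [0, 0, 0.4, 0, 40],
    [0, 0, 0, 0, 40],
    [0, 0, 0, 0, 40]
  ]
}}

```text
t: 55.15
ee_pos: [0.559, 0.2202, 0.1331]
tool_rot: [[0.998, -0.055, 0.0], [-0.055, -0.998, 0.0], [0.0, -0.0, -1.0]]
force: [0.5, 0.1, -4.0]
gripper_width: 0.5
```

```bash
python3 - <<'E'
from h import *
st()
E
```

```text
t 55.15 p [0.559  0.2202 0.1331] yaw -0.0552 F [ 0.5  0.1 -4. ] M [ 0.11 -0.02 -0.04] w 0.5 j6 1.83
```

Request:
{"api": "step_arm", "payload": {
  "increments": [
    [0, 0, 0.1, 0, 40],
    [0, 0, 0, 0, 40],
    [0, 0, 0, 0, 55],
    [0, 0, 0, 0, 66],
    [0, 0, 0, 0, 66],
    [0, 0, -4, 0, 66],
    [0, 0, -5, 0, 66],
    [-4, 0, -1, 0, 55],
    [-4, 0, 0, 0, 45],
    [0, 0, 0, 0, 45],
    [0, 0, 0, 0, 45]
  ]
}}

```text
t: 56.52
ee_pos: [0.4797, 0.2246, 0.2327]
tool_rot: [[0.998, -0.055, 0.001], [-0.055, -0.998, 0.0], [0.001, -0.0, -1.0]]
force: [-0.3, 1.0, 0.3]
gripper_width: 0.453
```

```bash
python3 - <<'E'
from h import *
import pickle
s,f=grab('wrist','w27.png');st();pickle.dump((s,f),open('w27.pkl','wb'))
E
```

```text
t 56.58 p [0.48   0.2245 0.2327] yaw -0.0554 F [ 0.5 -0.2  0.3] M [-0.03  0.03 -0.  ] w 0.447 j6 1.87
```

View pics/w27.png

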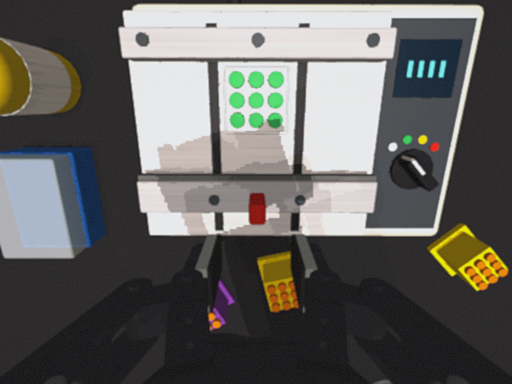

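Request:
{"api": "step_arm", "payload": {
  "increments": [
    [-0.5, 0, 3, 0, 45],
    [0, 0, 4, 0, 45],
    [0, 0, 2.3, 0, 45],
    [0, 0, 0, 0, 45],
    [0, 0, 0, 0, 45],
    [0, 0, 0, 0, 8],
    [0, 0, 0, 0, 8],
    [0, 0, 0, 0, 8],
    [0, 0, 0, 0, 8]
  ],
  "force": 60
}}

```text
t: 57.7
ee_pos: [0.4752, 0.2241, 0.1411]
tool_rot: [[0.998, -0.055, 0.003], [-0.055, -0.998, -0.001], [0.003, 0.001, -1.0]]
force: [-0.9, -4.2, 5.4]
gripper_width: 0.152
```

```bash
python3 - <<'E'
from h import *
s,f=grab('wrist','w28.png');st()
E
```

```text
t 57.75 p [0.4752 0.2241 0.1411] yaw -0.055 F [-0.2 -4.5  5.1] M [-0.66  0.1  -0.03] w 0.147 j6 1.88
```

View pics/w28.png

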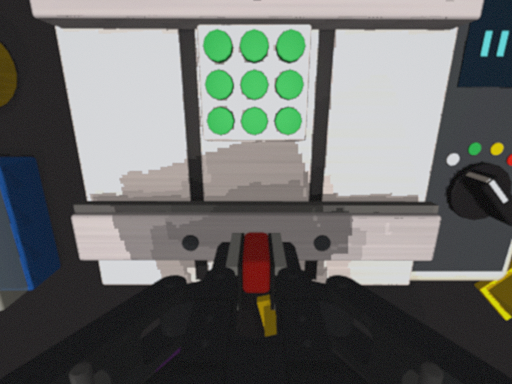

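Request:
{"api": "step_arm", "payload": {
  "increments": [
    [0.6, 0, 0, 0, 8],
    [0.7, 0, 0, 0, 8],
    [0.7, 0, 0, 0, 8],
    [0.7, 0, 0, 0, 8],
    [0.6, 0, 0, 0, 8],
    [0.4, 0, 0, 0, 8],
    [0.4, 0, 0, 0, 8],
    [0.4, 0, 0, 0, 8],
    [0, 0, 0, 0, 8],
    [0, 0, 0, 0, 8]
  ]
}}

```text
t: 59.0
ee_pos: [0.5189, 0.2216, 0.1411]
tool_rot: [[0.998, -0.055, -0.001], [-0.055, -0.998, -0.002], [-0.001, 0.002, -1.0]]
force: [-4.7, -4.7, 6.6]
gripper_width: 0.153
```

```bash
python3 - <<'E'
from h import *
s,f=grab('wrist','w29.png');st()
E
```

```text
t 59.05 p [0.5189 0.2216 0.1411] yaw -0.0551 F [-5.2 -5.5  7.1] M [-0.7   0.57 -0.03] w 0.152 j6 1.85
```

View pics/w29.png

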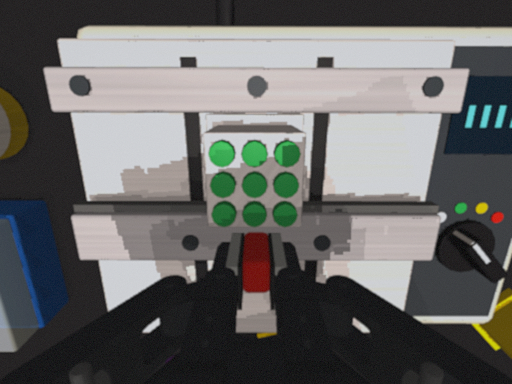

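Request:
{"api": "step_arm", "payload": {
  "increments": [
    [0.2, 0, 0, 0, 8],
    [0.2, 0, 0, 0, 8],
    [0.2, 0, 0, 0, 8],
    [0, 0, 0, 0, 8],
    [0, 0, 0, 0, 8]
  ]
}}

```text
t: 59.68
ee_pos: [0.5201, 0.2215, 0.141]
tool_rot: [[0.998, -0.055, -0.015], [-0.055, -0.998, -0.003], [-0.014, 0.004, -1.0]]
force: [-20.2, -6.5, 16.7]
gripper_width: 0.152
```

```bash
python3 - <<'E'
from h import *
s,f=grab('wrist','w30.png');st()
E
```

```text
t 59.73 p [0.5201 0.2215 0.141 ] yaw -0.0549 F [-20.7  -7.3  18.3] M [-0.74  2.61 -0.14] w 0.155 j6 1.85
```

View pics/w30.png

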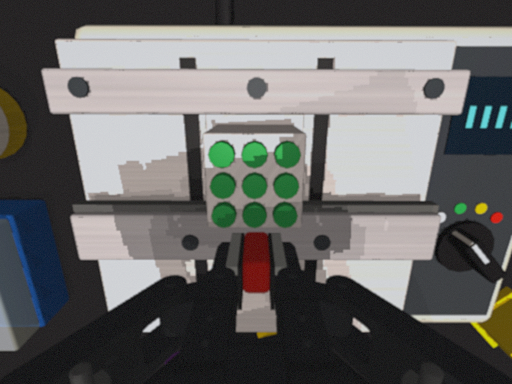

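Request:
{"api": "step_arm", "payload": {
  "increments": [
    [-0.35, 0, 0, 0, 8],
    [0, 0, 0, 0, 8],
    [0, 0, 0, 0, 30],
    [0, 0, 0, 0, 45],
    [0, 0, 0, 0, 45],
    [0, 0, -4, 0, 45],
    [0, 0, -4, 0, 45],
    [-2, 0, -2, 0, 45],
    [-3, 0, 0, 0, 45],
    [0, 0, 0, 0, 45],
    [0, 0, 0, 0, 45]
  ]
}}

```text
t: 61.1
ee_pos: [0.4721, 0.225, 0.2392]
tool_rot: [[0.998, -0.055, 0.0], [-0.055, -0.998, 0.0], [0.0, -0.0, -1.0]]
force: [0.3, 0.1, -0.1]
gripper_width: 0.451
```

```bash
python3 - <<'E'
from h import *
import pickle
s,f=grab('wrist','w31.png');st();pickle.dump((s,f),open('w31.pkl','wb'))
cv2.imwrite('pics/c16.png',cv2.resize(f['img'][0:240,100:500],None,fx=2,fy=2,interpolation=cv2.INTER_CUBIC))
plan((.4872,.0665,.2),.71,fing=45)
E
```

```text
t 61.15 p [0.4722 0.2249 0.2391] yaw -0.0554 F [0.3 0.4 0.2] M [-0.03  0.   -0.02] w 0.45 j6 1.88
5 [[0.47,3.15,0.78,-0.153,45],[-0.01,3.18,0.78,-0.153,45],[-0.5,3.14,0.78,-0.153,45],[-0.97,3.03,0.78,-0.153,45],[-1.42,2.85,0.78,-0.153,45]]
```

View pics/c16.png

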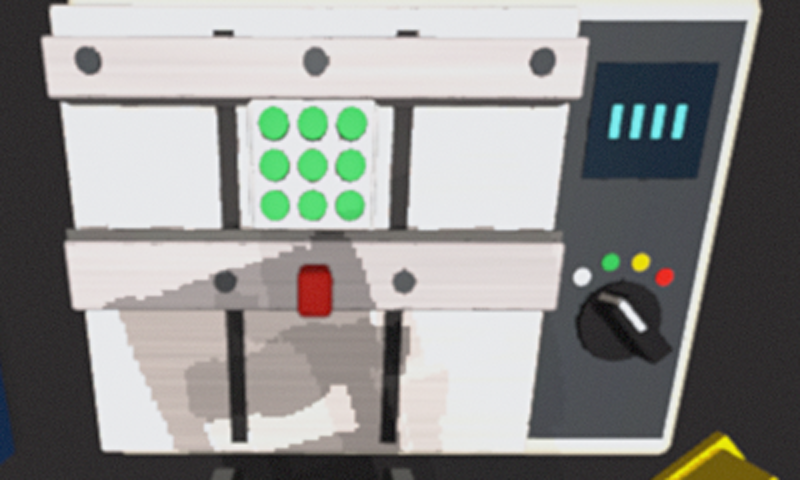

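```bash
python3 - <<'E'
from h import *
import pickle
s,f=pickle.load(open('w31.pkl','rb'))
q=(np.array([(274,123),(312,123),(351,123),(274,164),(312,165),(350,164),(274,205),(312,205),(349,205),(315,285)],float)+.5)/2-.5+[100,0]
W=ray(q,.151,f,s); print(W[:9].mean(0),W[9]); d=W[0]-W[2]; print(np.arctan2(-d[0],d[1])); d=W[0]-W[6]; print(np.arctan2(d[1],d[0]))
E
```

```text
[0.56425702 0.22145489 0.151     ] [0.5222084  0.22262683 0.151     ]
-0.05456227760416285
-0.07480755653758153
```

Request:
{"api": "step_arm", "payload": {
  "increments": [
    [0.5, 3.2, 0.5, -0.153, 45],
    [0, 3.2, 0.5, -0.153, 45],
    [-0.5, 3.1, 0.5, -0.153, 45],
    [-1, 3, 0.8, -0.153, 45],
    [-1.4, 2.8, 0.8, -0.153, 45],
    [0, 0, 0, 0, 45],
    [0, 0, 0, 0, 45]
  ],
  "force": 40
}}

```text
t: 62.02
ee_pos: [0.4867, 0.0671, 0.2083]
tool_rot: [[0.76, 0.65, -0.0], [0.65, -0.76, 0.0], [0.0, -0.0, -1.0]]
force: [-0.1, -0.0, 0.2]
gripper_width: 0.449
```

```bash
python3 - <<'E'
from h import *
s,f=grab('wrist','w32.png');st();plan((.4872,.0665,.106),.71,fing=45)
E
```

```text
t 62.08 p [0.4867 0.0674 0.2085] yaw 0.7088 F [ 0.9 -0.1 -0.4] M [ 0.04  0.04 -0.03] w 0.453 j6 0.79
3 [[-0.01,0.03,3.42,-0.0,45],[-0.01,0.03,3.42,-0.0,45],[-0.01,0.03,3.42,-0.0,45]]
```

View pics/w32.png

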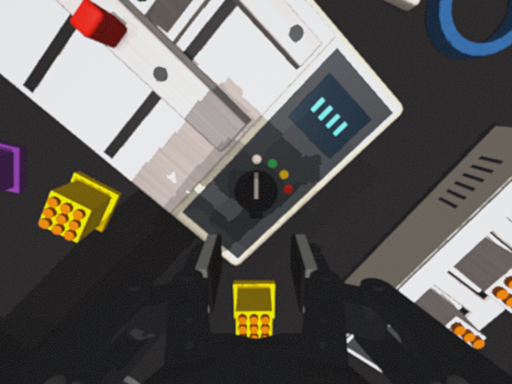

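Request:
{"api": "step_arm", "payload": {
  "increments": [
    [0, 0.05, 4, 0, 45],
    [0, 0, 4, 0, 45],
    [0, 0, 2.1, 0, 45],
    [0, 0, 0, 0, 45],
    [0, 0, 0, 0, 45],
    [0, 0, 0, 0, 5],
    [0, 0, 0, 0, 5],
    [0, 0, 0, 0, 5],
    [0, 0, 0, 0, 5]
  ]
}}

```text
t: 63.2
ee_pos: [0.4871, 0.0673, 0.109]
tool_rot: [[0.759, 0.651, 0.001], [0.651, -0.759, 0.002], [0.002, -0.001, -1.0]]
force: [-1.6, 3.4, 6.3]
gripper_width: 0.125
```

```bash
python3 - <<'E'
from h import *
st()
E
```

```text
t 63.2 p [0.4871 0.0673 0.109 ] yaw 0.709 F [-1.6  3.4  6.3] M [0.59 0.46 0.03] w 0.125 j6 0.79
```

Request:
{"api": "step_arm", "payload": {
  "increments": [
    [0, 0, 0, 0.1, 5],
    [0, 0, 0, 0.1, 5],
    [0, 0, 0, 0.1, 5],
    [0, 0, 0, 0.1, 5],
    [0, 0, 0, 0.1, 5],
    [0, 0, 0, 0, 5],
    [0, 0, 0, 0, 5]
  ]
}}

```text
t: 64.08
ee_pos: [0.4877, 0.066, 0.1089]
tool_rot: [[0.978, 0.21, 0.003], [0.21, -0.978, -0.001], [0.002, 0.002, -1.0]]
force: [-2.3, -2.0, 5.0]
gripper_width: 0.123
```

```bash
python3 - <<'E'
from h import *
st();s,f=grab('wrist','w33.png')
E
```

```text
t 64.08 p [0.4877 0.066  0.1089] yaw 0.2119 F [-2.3 -2.   5. ] M [-0.29  0.17 -0.03] w 0.123 j6 1.29
```

View pics/w33.png

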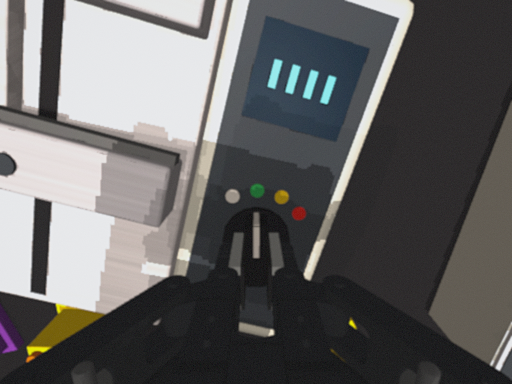

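At green. Release, lift and check everything.

Request:
{"api": "step_arm", "payload": {
  "increments": [
    [0, 0, 0, 0, 45],
    [0, 0, 0, 0, 45],
    [0, 0, -4, 0, 45],
    [0, 0, -5, 0, 45],
    [0, 0, -5, 0, 45],
    [0, 0, -5, 0, 45],
    [0, 3, -3, 0, 45],
    [0, 5, 0, 0, 45],
    [0, 5, 0, 0, 45],
    [0, 5, 0, 0, 45],
    [0, 5, 0, 0, 45],
    [0, 0, 0, 0, 45]
  ]
}}

```text
t: 65.62
ee_pos: [0.5345, -0.1612, 0.3262]
tool_rot: [[0.979, 0.205, -0.002], [0.205, -0.979, 0.0], [-0.001, -0.001, -1.0]]
force: [-1.3, -0.4, 0.7]
gripper_width: 0.449
```

```bash
python3 - <<'E'
from h import *
st();s,f=grab('wrist','w34.png');s,g=grab('side','s2.png')
s,t=grab('top','t4.png')
cv2.imwrite('pics/c17.png',cv2.resize(t['img'][90:300,60:480],None,fx=1.9,fy=1.9,interpolation=cv2.INTER_CUBIC))
cv2.imwrite('pics/c18.png',cv2.resize(g['img'][100:330,150:420],None,fx=2.5,fy=2.5,interpolation=cv2.INTER_CUBIC))
E
```

```text
t 65.62 p [ 0.5345 -0.1612  0.3262] yaw 0.206 F [-1.3 -0.4  0.7] M [ 0.05 -0.03  0.02] w 0.449 j6 0.89
```

View pics/w34.png

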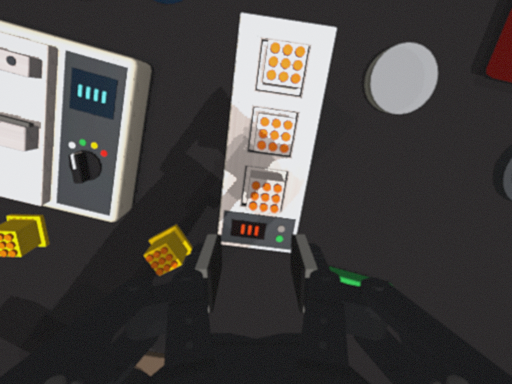

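View pics/c17.png

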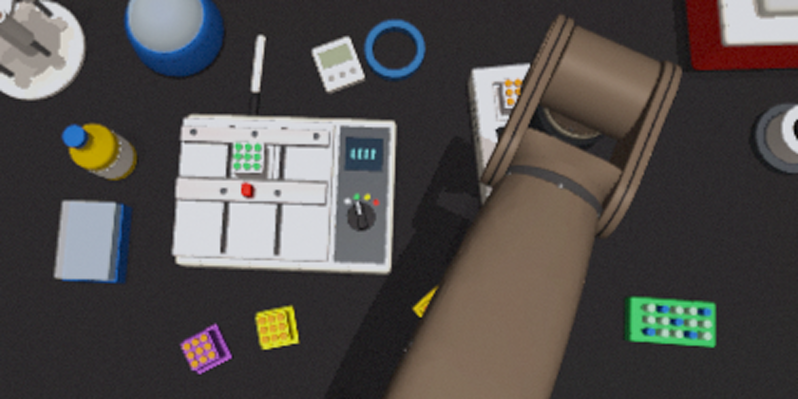

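View pics/c18.png

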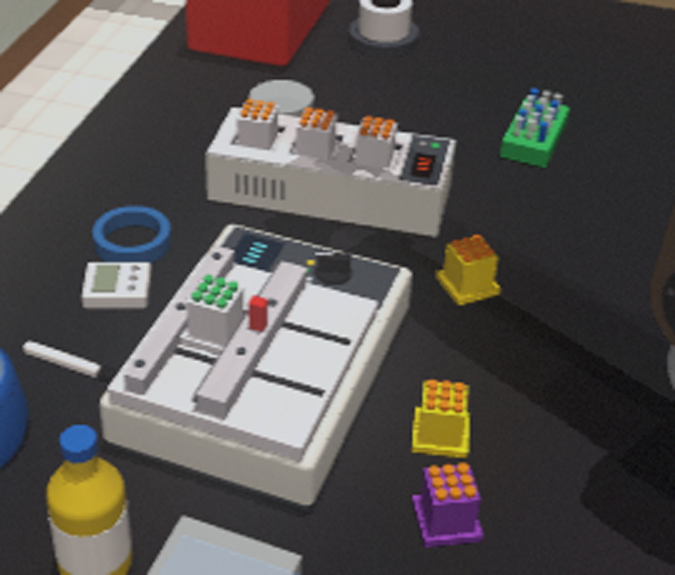

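```bash
python3 - <<'E'
from h import *
f=cv2.imread('pics/w34.png')
cv2.imwrite('pics/c19.png',cv2.resize(np.clip(f[130:200,50:125]*1.6,0,255).astype('uint8'),None,fx=7,fy=7,interpolation=cv2.INTER_CUBIC))
E
```

```text
(no output)
```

View pics/c19.png

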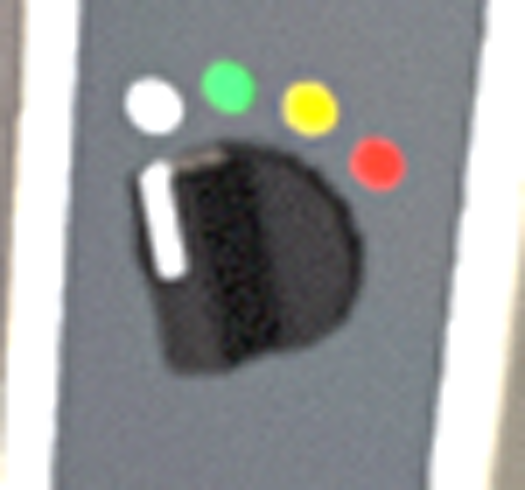

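```bash
python3 - <<'E'
from h import *
s,f=grab('wrist')
for q in (0,.25,.5,.75):
    P=w2((.487,.0665,-.054+.75-q),[(.019,0,.098),(0,0,.098)]); p=(proj(P,f,s)-[50,130]+.5)*7; d=p[0]-p[1]; print(q,p.round(0).tolist(),np.degrees(np.arctan2(d[0],-d[1])).round(1))
print('seen',np.degrees(np.arctan2(155-174,278-165)))
print(r.hand_in())
E
```

```text
0 [[129.0, 172.0], [196.0, 264.0]] -36.2
0.25 [[152.0, 163.0], [196.0, 264.0]] -23.6
0.5 [[178.0, 160.0], [196.0, 264.0]] -10.1
0.75 [[204.0, 164.0], [196.0, 264.0]] 4.7
seen -9.544525565558134
the job is handed in; nothing more can be done
None
```

The job is done and handed in at about 66 s of the 208 s allowed.

**Order of work:** I turned the selector from yellow to white and slid the jaw fully open. I pushed the three orange-capped blocks into wells 0, 1 and 2, then stood the green-capped block mid-deck. I closed the jaw on it until it met a firm stop at about 20 N, and only then turned the selector to green.

**Last checks:**
- **Heater:** each block stopped against the well bottom with its underside at 55 mm. The side and wrist pictures show all three upright and level.
- **Clamp:** the green-capped block's centre is within about 1 mm of where the finished block in the middle place had stood clamped. Its yaw is -0.055 rad along the jaw, against about -0.054 for the shaker. The reading along its other side came out at -0.075 rad, which I took as perspective and pixel error.
- **Selector:** the pointer is seen at -9.5° in the picture, where green predicts -10.1°.
- **Other things:** none was seen to have moved, though the arm hid part of the last top view.

**What went wrong:**
- **First insertion:** it started about 1.4 mm off and tilted that block about 11° in the grip. I stood it upright on the bare bench between shaker and heater, gripped it again, and it then went in freely.
- **Green-capped block knocked:** it was shifted about 4 cm during the run, so I measured its position again before picking it up.

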